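# Set up the weekly spore-test incubation

## Robot

A 6-joint arm with a two-finger parallel gripper is mounted at the origin on a cart in front of the work surface, level with it; the furniture and walls round the work are solid. World frame = base frame: x ahead of the robot, y to its left, z up, the work surface at z = 0. Lengths are in m, angles in rad, forces in N, time in s.
With the tool pointing down it reaches from about 0.375 to 0.9 m from the base axis. Payload 3.1 kg.
Tool frame: the origin (TCP) lies on the centre line of the jaws, within the pads' length; the fingertips stand robot.finger_overhang ahead of it and the grasp point (between the pads) lies 2 mm behind it (robot.finger_overhang is the distance from the TCP to the fingertips, in m); z points along the fingers, y is the direction in which the jaws open and shut (so a half turn about z gives the same grasp; the last joint's range is limited). The gripper opens to 87 mm and grips with 3 to 60 N. Pads are 19 mm wide; open, the fingers measure 117 mm over their backs; the gripper's body (75 mm by 190 mm) begins 51 mm behind the grasp point.
Start: joints at [-1.52, 0.527, 1.433, -0, 1.181, -0.178], TCP at [0.142, -0.609, 0.24] pointing down, gripper open.
Joint ranges: [-3.08, 3.08], [-0.75, 2.2], [0.22, 2.44], [-1.43, 4.57], [0, 2.65], [-2.85, 2.85]. Speed limits (rad/s): [2.79, 2.79, 3.14, 3.14, 3.14, 3.14].

## Interface

Orientations are given as a unit quaternion [x, y, z, w].
In Python, from rig import robot gives the robot as it stands. The module is installed in compiled form; this text tells all that it offers.
- The arm moves only by the tool step_arm, never from a script. Its arguments are lists of equal length, an entry for each row: "slide": the shift along the tool's x, y, z in mm, a list of three; "twist": the turn about the tool's z in degrees. A call has 1 to 20 rows; each row shifts and turns the commanded pose from where the row before left it, along the tool's axes as they then stand; what a row does not reach is not made up. A row lasts 1/12 s, in which the tool goes at most 41.7 mm and 7.16 degrees, less where a joint would pass 70% of its speed; a pose out of reach is approached as far as the arm can. A call is refused whole if a number of a shift passes 41.7 or a number of a turn 7.16, either way. A call with a gripper value outside its range is refused whole. "jaw" is the finger opening in mm, from 0 to 87, set as the call begins (left out, the last holds). The fingers move at their own pace and stop on an object; "force" is the grip in N (left out, the last holds). Time passes only in rows, so rows that do not move let the fingers close. It gives the time, the measured TCP pose, the force and the opening at its end, in the units of the state.
- robot.get_obs(): the state, without advancing time (a new reading comes with each control period).
- robot.camera(name): name is "side" or "top" or "wrist"; returns a dict with "color" (480x640x3 uint8, blue, green, red), "depth" (480x640 float32, m along the optical axis (not along the pixel's ray), 0 where there is no reading), "camera_matrix" (3x3 intrinsics, pixels), "k1" (the pictures are not rectified: a ray, as slopes to the right and down, at radius r is drawn at 1 + k1 r^2 times it, then the intrinsics apply), "origin" and "orientation" of the camera in the world. Camera axes: x right, y down, z forward; pixel columns grow to the right and rows downward; lengths in m; the calibration is good to about 2 mm. A picture is of the moment at which its call begins.
- robot.hand_in(): hands the job in, once; it reports no verdict.
The state is a dict: "time": time; "q": joint angles; "joint_velocities": joint speeds; "joint_torque": joint torques, N m; "position": TCP position; "tool_rot": TCP orientation; "ft_force": force on the tool from outside, world axes, zero at the start; "moment": the same for the moment, N m; "grip_width": finger opening in m.
Only numpy, scipy, OpenCV 4.12 (cv2) and the standard library are available. Lean on these libraries where they do the work, as an engineer would, in place of code of your own. Each camera call takes 0.05 s, during which the arm holds its last target.

## Task

Set up the spore-test incubator: plug the well block fully home in the incubator's socket, then move every vial from the rack into it - the test vials one after another into wells 1, 2, 3, 4, starting at well 1 and never leaving a gap, and the taller control vial, at any point among them, into the control well. Then put the clear cover over the block, down flat on the deck, and last of all flip the toggle switch on; leave the things standing around where they are.

Things in the scene. Friction and masses are not known exactly. Their poses are not given: they have to be found in the camera images.
- incubator: Incubator base, white housing with a grey deck, 124 x 240 x 45 mm, fixed to the worktop. Origin: centre of its underside; z up, x from its front (display) to its back, y along its length. The deck, its flat top, is at z = 45 mm; the toggle switch stands on it near the -y end.
- socket (a point): Centre of the mouth of the main socket hole, level with the deck (incubator frame: x 0, y +22, z +45 mm); axes as the incubator's. The main hole is 37 (x) x 87 (y) mm; a square hole of 17 mm lies beside it, centred 58 mm to +y of this point. Both are 24 mm deep, with upright walls.
- well_block: Aluminium well block, loose, 0.45 kg. Origin: centre of its underside. z 0-20 mm: plug 34 (x) x 84 (y) mm centred on the origin and post 14 x 14 mm at y +58 mm, feet chamfered. z 20-48 mm: slab 46 x 150 mm, flat sides, grip across x; five wells in a row along y. Fits one way only, axes along the incubator's, 1.5 mm play a side; home, the slab is on the deck, the origin 20 mm below socket.
- well_1 (a point): Centre of the floor of well 1 (marked by 1 raised dot on the block's top, on its -x side); block frame: y = +62, z = 24 mm. A round hole 17 mm wide, 24 mm deep, open at the block's top.
- well_2 (a point): Centre of the floor of well 2 (marked by 2 raised dots on the block's top, on its -x side); block frame: y = +33, z = 24 mm. A round hole 17 mm wide, 24 mm deep, open at the block's top.
- well_3 (a point): Centre of the floor of well 3 (marked by 3 raised dots on the block's top, on its -x side); block frame: y = +4, z = 24 mm. A round hole 17 mm wide, 24 mm deep, open at the block's top.
- well_4 (a point): Centre of the floor of well 4 (marked by 4 raised dots on the block's top, on its -x side); block frame: y = -25, z = 24 mm. A round hole 17 mm wide, 24 mm deep, open at the block's top.
- well_control (a point): Centre of the floor of the control well (marked by a raised bar, set a little apart at the -y end, farthest from the post); block frame: y = -60, z = 24 mm. A round hole 17 mm wide, 24 mm deep.
- vial_rack: Grey vial rack, 58 x 198 x 24 mm, fixed. Origin: centre of its underside, y along the row. Five holes of 16 mm at y = +68, +34, 0, -34, -68 mm, 18 mm deep (floor 6 mm above the worktop). Vials stand upright in some of them.
- vial_a: Test vial, 15 g: clear tube 13 mm across, 32 mm long, its foot tapered to 9 mm, and a flat ribbed white cap 17 mm across, 16 mm high (48 mm in all). All alike; two to four of the four are there, the rest absent. Origin: centre of the underside, z towards the cap. Starts upright in the rack, standing out 30 mm; seated in a well its underside is on the floor and it stands out 24 mm.
- vial_b: Test vial, 15 g: clear tube 13 mm across, 32 mm long, its foot tapered to 9 mm, and a flat ribbed white cap 17 mm across, 16 mm high (48 mm in all). All alike; two to four of the four are there, the rest absent. Origin: centre of the underside, z towards the cap. Starts upright in the rack, standing out 30 mm; seated in a well its underside is on the floor and it stands out 24 mm.
- vial_c: Test vial, 15 g: clear tube 13 mm across, 32 mm long, its foot tapered to 9 mm, and a flat ribbed white cap 17 mm across, 16 mm high (48 mm in all). All alike; two to four of the four are there, the rest absent. Origin: centre of the underside, z towards the cap. Starts upright in the rack, standing out 30 mm; seated in a well its underside is on the floor and it stands out 24 mm.
- vial_d: Test vial, 15 g: clear tube 13 mm across, 32 mm long, its foot tapered to 9 mm, and a flat ribbed white cap 17 mm across, 16 mm high (48 mm in all). All alike; two to four of the four are there, the rest absent. Origin: centre of the underside, z towards the cap. Starts upright in the rack, standing out 30 mm; seated in a well its underside is on the floor and it stands out 24 mm.
- vial_control: Control vial, the one taller vial: as a test vial but with a 44 mm tube and a domed cap (60 mm in all). Always there; in any of the rack's holes. Seated in a well it stands out 36 mm.
- cover: Clear cover, open below, loose, 0.15 kg: outside 64 (x) x 168 (y) x 70 mm, walls 3 mm. Origin: centre of its lower rim's plane. Grey grip bar on top, 14 (x) x 44 (y) mm, z 70 to 90 mm. Goes over the well block, either way round, long side along the block's, centred on socket, its rim on the deck; inside (67 mm high) it clears the control vial by 3 mm and the block by 6 mm a side.
- switch (a joint): Toggle switch: 0 = off (lever leans to the incubator's front, -x), 0.9 rad = on (leans to the back, +x). Turns about the incubator's y axis, light friction (about 0.05 N m), stays where it is left.
- switch_tip (a point): Tip of the toggle's steel bat lever (10 mm thick, round end reaching 5 mm past this point); 34 mm from its pivot, which lies at x +4, y -88, z +55 mm in the incubator's frame. The switch's black plate (48 x 32 mm) reaches z = 53 mm.
- indicator_tape: Roll of tape lying flat, 100 mm across, 25 mm high; leave it alone. Origin: centre of its underside.
- carton_strips: Small printed carton lying flat, 58 x 96 x 21 mm; leave it alone. Origin: centre of its underside.
- dial_timer: Minute timer with a dial, 64 x 64 x 66 mm; leave it alone. Origin: centre of its underside.

How it is judged:
By the outcome, as a careful person would: the job done as asked, in the order asked, and still so for the second after the job is handed in, with the robot touching nothing.
Of vial_a, vial_b, vial_c, vial_d only 2 to 4 are there at a start; the rules pass over those that are not, and their reading is None.
At some moment in a run one of well_block, cover may be knocked a few centimetres aside while the robot is not near it.
It also fails if it takes over 210 s, if anything falls off the work surface, if the arm or the gripper's body presses on something with over 40 N, if the wrist force passes 120 N, or if a joint passes its speed limit or range.

## Working session

There is one attempt and no reset: what is moved stays moved. The work goes in short steps, Python scripts to look and compute and a tool call to move; the robot and the scene stay as the last step left them, time stands still between calls to the robot, and variables do not carry over. Pictures are saved under pics/ and viewed, and the job is handed in when it is done.

Besides the shell and the picture viewer there is one more tool, called after ">>>" as a command line: name --pt "numbers of a row" for each row, then --argument value for the rest. step_arm: Moves the arm, as the interface text tells. Its arguments: {"type":"object","properties":{"slide":{"type":"array","items":{"type":"array","items":{"type":"number"}}},"twist":{"type":"array","items":{"type":"number"}},"jaw":{"type":"number"},"force":{"type":"number"}},"required":["slide","twist"]}

```bash
mkdir -p pics; cat > h.py <<'E'
import numpy as np, cv2
from rig import robot
from scipy.spatial.transform import Rotation as R
def cam(n):
    c=robot.camera(n); return c
def save(c,f): cv2.imwrite('pics/'+f,c['color'])
def rays(c,uv):
    K=np.array(c['camera_matrix'],float);k1=c['k1']
    uv=np.atleast_2d(np.array(uv,float))
    d=np.array([k1,0,0,0],float)
    p=cv2.undistortPointsIter(uv.reshape(-1,1,2),K,d,None,None,(3,50,1e-10)).reshape(-1,2)
    v=np.c_[p,np.ones(len(p))]
    return v
def pose(c): return R.from_quat(c['orientation']).as_matrix(),np.array(c['origin'])
def onplane(c,uv,z):
    M,o=pose(c);w=rays(c,uv)@M.T
    return o+w*((z-o[2])/w[:,2])[:,None]
def bydepth(c,uv):
    M,o=pose(c);uv=np.atleast_2d(uv).astype(int);d=c['depth'][uv[:,1],uv[:,0]]
    return o+(rays(c,uv)*d[:,None])@M.T
def cloud(c):
    v,u=np.mgrid[0:480,0:640]
    M,o=pose(c);P=rays(c,np.c_[u.ravel(),v.ravel()])*c['depth'].ravel()[:,None]
    return (o+P@M.T).reshape(480,640,3)
def proj(c,X):
    M,o=pose(c);p=(np.atleast_2d(X)-o)@M; p=p[:,:2]/p[:,2:]
    r2=(p**2).sum(1,keepdims=True);p=p*(1+c['k1']*r2)
    K=np.array(c['camera_matrix']);return p@K[:2,:2].T+K[:2,2]
E
python3 - <<'E'
from h import *
print(robot.finger_overhang, robot.get_obs())
for n in ('side','top','wrist'):
    c=cam(n);save(c,n+'0.png');print(n,c['camera_matrix'],c['k1'],c['origin'],R.from_quat(c['orientation']).as_matrix().round(3))
E
```

```text
0.017 {'time': 0.0, 'q': array([-1.52053597e+00,  5.28471101e-01,  1.43387291e+00,  1.44172335e-05,
        1.18137274e+00, -1.78504862e-01]), 'joint_velocities': array([-0.00056617, -0.00085195, -0.00068394,  0.00140177, -0.00070266,
        0.00046561]), 'joint_torque': array([-3.85782387e-04, -4.40049040e+01, -1.76590580e+01,  6.32386794e-02,
        5.81560296e-02, -1.74295933e-04]), 'position': array([ 0.14172953, -0.60802549,  0.2385779 ]), 'tool_rot': array([ 9.93465192e-01,  1.14130562e-01,  7.47066521e-05, -1.05944000e-03]), 'ft_force': array([ 0.33481371, -0.91789207, -0.65526274]), 'moment': array([-0.00754421,  0.02361185,  0.04412509]), 'grip_width': 0.08707256019104727}
side [[445.71283608   0.         305.43299213]
 [  0.         445.71283608 236.0233077 ]
 [  0.           0.           1.        ]] -0.06704627345787942 [-0.13231649  0.6704199   0.88446362] [[-0.704 -0.439  0.558]
 [-0.71   0.446 -0.545]
 [-0.01  -0.78  -0.626]]
top [[591.3090562    0.         322.24679196]
 [  0.         591.3090562  240.61663795]
 [  0.           0.           1.        ]] 0.025465331717296005 [ 0.43035828 -0.01173775  1.68660255] [[-0.02  -0.997  0.076]
 [-1.     0.02   0.   ]
 [-0.002 -0.076 -0.997]]
wrist [[342.88707043   0.         324.31219498]
 [  0.         342.88707043 235.7499661 ]
 [  0.           0.           1.        ]] -0.039779895901591956 [ 0.21261613 -0.59251891  0.3841163 ] [[ 0.227 -0.939 -0.257]
 [-0.974 -0.22  -0.057]
 [-0.003  0.263 -0.965]]
```

View pics/top0.png

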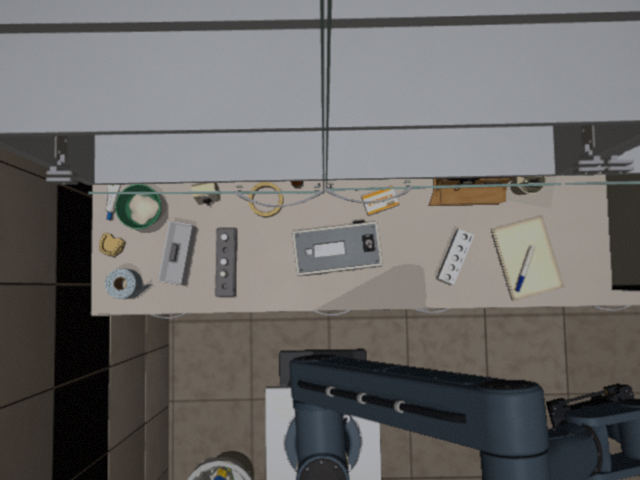

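View pics/side0.png

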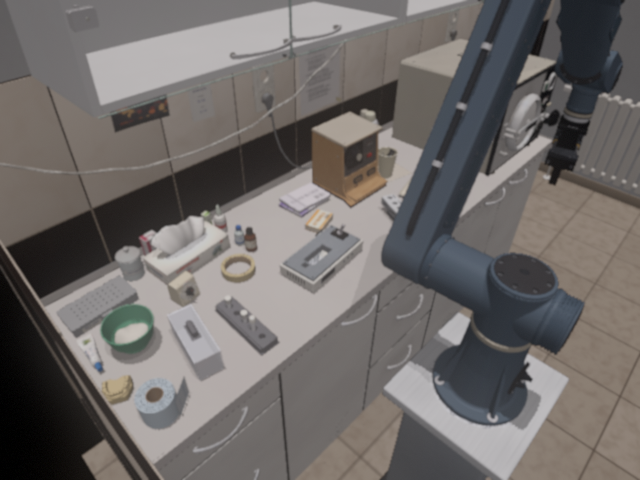

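View pics/wrist0.png

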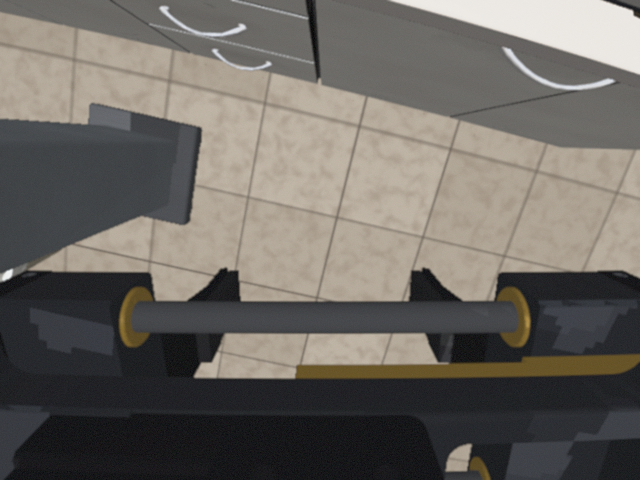

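```bash
python3 - <<'E'
from h import *
c=cam('top');im=c['color'][200:320,90:570]
cv2.imwrite('pics/topz.png',cv2.resize(im[:, :250],None,fx=3.2,fy=3.2,interpolation=cv2.INTER_CUBIC))
cv2.imwrite('pics/topz2.png',cv2.resize(im[:, 190:430],None,fx=3.2,fy=3.2,interpolation=cv2.INTER_CUBIC))
P=cloud(c)
for uv in [(187,226),(164,279),(178,252),(226,262),(338,270),(456,256),(350,300),(367,242)]: print(uv,P[uv[1],uv[0]].round(3))
print(proj(c,[[0.5,0.3,0],[0.5,-.3,0]]))
c=cam('side');P=cloud(c)
for uv in [(200,350),(190,325),(250,330),(300,262),(325,250)]: print(uv,P[uv[1],uv[0]].round(3))
E
```

```text
(187, 226) [0.601 0.359 0.072]
(164, 279) [0.457 0.422 0.071]
(178, 252) [0.531 0.385 0.067]
(226, 262) [0.501 0.255 0.058]
(338, 270) [ 0.473 -0.053  0.035]
(456, 256) [ 0.506 -0.386  0.025]
(350, 300) [ 0.388 -0.087 -0.002]
(367, 242) [ 0.548 -0.134  0.06 ]
[[213.57327802 263.44643426]
 [424.01129125 259.26769978]]
(200, 350) [0.474 0.413 0.07 ]
(190, 325) [0.534 0.396 0.09 ]
(250, 330) [0.47  0.277 0.025]
(300, 262) [0.546 0.031 0.044]
(325, 250) [ 0.543 -0.068  0.029]
```

View pics/topz.png

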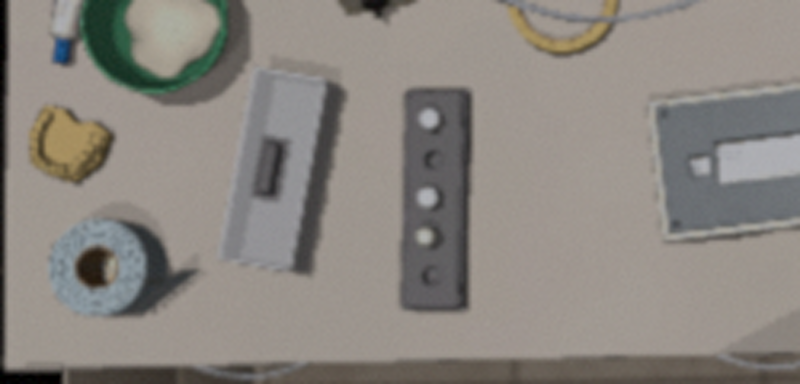

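View pics/topz2.png

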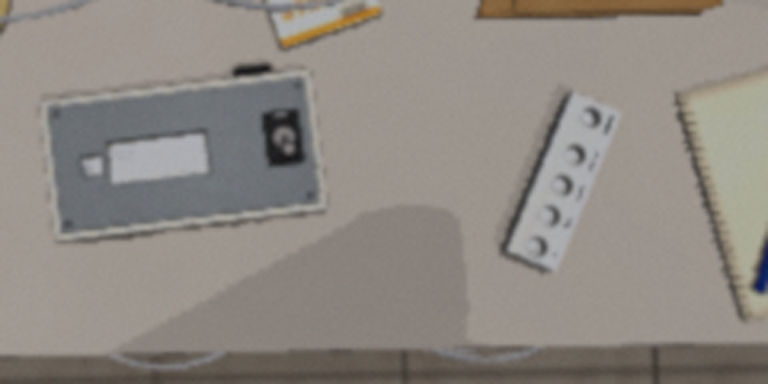

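>>> step_arm --pt "25 -14 0" --pt "25 -14 0" --pt "25 -14 0" --pt "25 -14 0" --pt "25 -14 0" --pt "25 -14 0" --pt "25 -14 0" --pt "25 -14 0" --pt "25 -14 0" --pt "25 -14 0" --pt "25 -14 0" --pt "25 -14 0" --pt "0 0 0" --pt "0 0 0" --twist '[0, 0, 0, 0, 0, 0, 0, 0, 0, 0, 0, 0, 0, 0]'

```text
time: 1.42
position: [0.3966, -0.3759, 0.2395]
tool_rot: [0.993, 0.116, -0.0, 0.0]
ft_force: [-0.3, -0.8, 0.3]
grip_width: 0.087
```

```bash
cat >> h.py <<'E'
def st():
    o=robot.get_obs();M=R.from_quat(o['tool_rot']).as_matrix()
    phi=np.degrees(np.arctan2(M[1,0],M[0,0]))
    print('t %.2f'%o['time'],'p',(o['position']*1000).round(1),'phi %.2f'%phi,'q6 %.2f'%o['q'][5],'F',o['ft_force'].round(1),'w %.1f'%(o['grip_width']*1000),'tilt',M[:2,2].round(4))
    return o,M,phi
def go(x,y,z,phi=None):
    "print total slide/twist (mm,deg), slide with the tool axes as they stand now"
    o,M,p=st();d=(np.array([x,y,z])-o['position'])*1000
    print(' slide now-axes',(M.T@d).round(1))
    if phi is not None:
        tw=(p-phi+180)%360-180; a=np.radians(phi)
        N=np.array([[np.cos(a),np.sin(a),0],[np.sin(a),-np.cos(a),0],[0,0,-1]]).T
        print(' twist %.2f'%tw,' slide after-twist axes',(N.T@d).round(1))
E
python3 - <<'E'
from h import *
st();c=cam('wrist');save(c,'w1.png')
E
```

```text
t 1.42 p [ 396.6 -375.9  239.5] phi 13.30 q6 0.38 F [-0.3 -0.8  0.3] w 87.0 tilt [-0.0003 -0.0001]
```

View pics/w1.png

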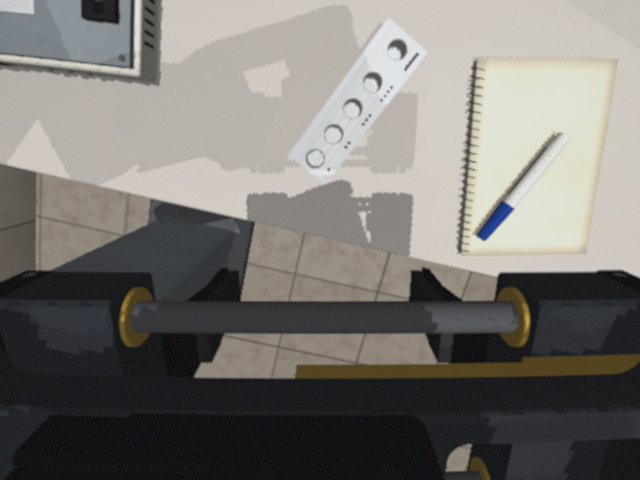

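```bash
cat >> h.py <<'E'
def block_top(c,box,zt,thr=200,dbg=None):
    im=c['color'];x0,y0,x1,y1=box
    hsv=cv2.cvtColor(im,cv2.COLOR_BGR2HSV);m=np.zeros((480,640),np.uint8)
    mm=((hsv[...,2]>thr)&(hsv[...,1]<16)).astype(np.uint8)*255
    m[y0:y1,x0:x1]=mm[y0:y1,x0:x1]
    m=cv2.morphologyEx(m,cv2.MORPH_CLOSE,np.ones((5,5)));m=cv2.morphologyEx(m,cv2.MORPH_OPEN,np.ones((3,3)))
    cs,_=cv2.findContours(m,cv2.RETR_EXTERNAL,cv2.CHAIN_APPROX_NONE)
    k=max(cs,key=cv2.contourArea).reshape(-1,2)
    P=onplane(c,k,zt)[:,:2]
    r=cv2.minAreaRect((P*1000).astype(np.float32))
    if dbg: 
        o=im.copy();cv2.drawContours(o,[k.reshape(-1,1,2)],-1,(0,0,255),1);cv2.imwrite('pics/'+dbg,o)
    return r
E
python3 - <<'E'
from h import *
c=cam('wrist')
im=c['color'];hsv=cv2.cvtColor(im,cv2.COLOR_BGR2HSV)
for u,v in [(385,60),(310,165),(300,110),(430,60),(310,176),(370,50),(393,22)]: print((u,v),hsv[v,u])
print(block_top(c,(280,10,435,190),.048,dbg='b1.png'))
a=onplane(c,[(397,49),(372,82),(353,108),(333,134),(316,159)],.048);print(a.round(4),np.linalg.norm(np.diff(a,axis=0),axis=1))
d=cloud(c);print(d[60,385],d[166,312],d[110,300])
E
```

```text
(385, 60) [105   4 229]
(310, 165) [135   4 133]
(300, 110) [ 18  18 186]
(430, 60) [ 14  16 210]
(310, 176) [ 15  15 209]
(370, 50) [ 98   5 225]
(393, 22) [ 90   1 218]
((500.4262390136719, -397.0414123535156), (110.84925079345703, 197.1295623779297), 77.79743194580078)
[[ 0.5612 -0.4056  0.048 ]
 [ 0.529  -0.3909  0.048 ]
 [ 0.5031 -0.3796  0.048 ]
 [ 0.4761 -0.367   0.048 ]
 [ 0.4498 -0.3565  0.048 ]] [0.03535131 0.02833256 0.02978073 0.02829659]
[ 0.5499076  -0.39757427  0.0475895 ] [ 0.44239784 -0.35423312  0.04746874] [ 4.93357378e-01 -3.27920885e-01 -1.16582042e-04]
```

View pics/b1.png

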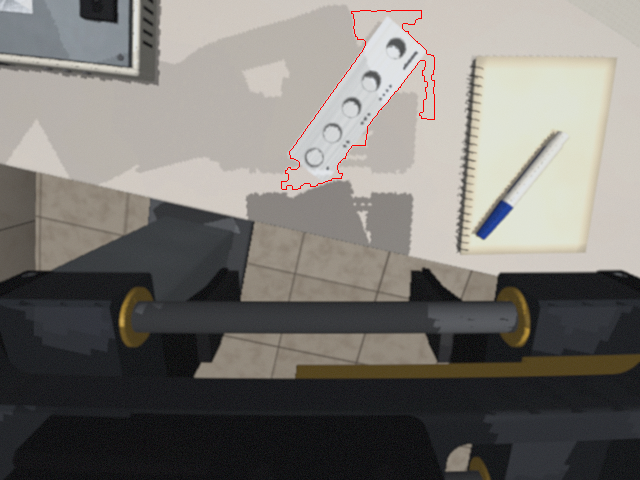

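```bash
cat >> h.py <<'E'
def ztop(c,lo,hi,xr,yr,zt,dbg=None):
    "rect of top face: pixels with cloud z in lo..hi within world xy window -> contour -> rays on plane zt"
    P=cloud(c);m=((P[...,2]>lo)&(P[...,2]<hi)&(P[...,0]>xr[0])&(P[...,0]<xr[1])&(P[...,1]>yr[0])&(P[...,1]<yr[1])&(c['depth']>0)).astype(np.uint8)*255
    m=cv2.morphologyEx(m,cv2.MORPH_OPEN,np.ones((3,3)))
    cs,_=cv2.findContours(m,cv2.RETR_EXTERNAL,cv2.CHAIN_APPROX_NONE)
    k=max(cs,key=cv2.contourArea).reshape(-1,2)
    Q=onplane(c,k,zt)[:,:2]
    r=cv2.minAreaRect((Q*1000).astype(np.float32))
    if dbg:
        o=c['color'].copy();cv2.drawContours(o,[k.reshape(-1,1,2)],-1,(0,0,255),1);cv2.imwrite('pics/'+dbg,o)
    return r,np.median(P[m>0][:,2])
E
python3 - <<'E'
from h import *
c=cam('wrist')
print(ztop(c,.042,.055,(.4,.62),(-.5,-.3),.048,'b2.png'))
E
```

```text
(((507.5419921875, -379.57781982421875), (46.963905334472656, 150.0391082763672), 65.6473617553711), np.float64(0.04819632854658215))
```

View pics/b2.png

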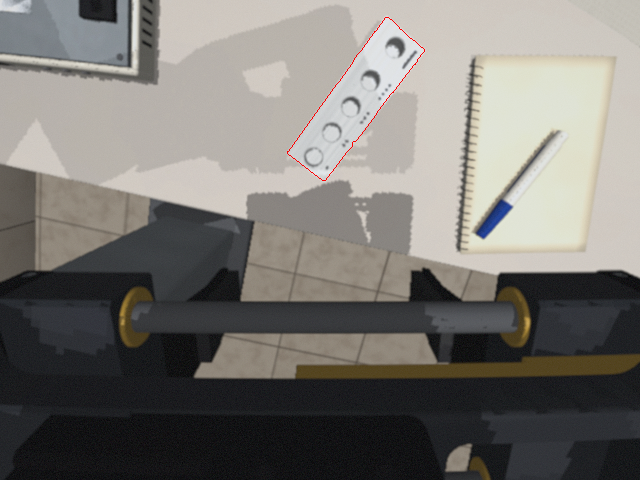

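>>> step_arm --pt "8 -24 0" --pt "8 -24 0" --pt "8 -24 0" --pt "8 -24 0" --pt "8 -24 0" --pt "8 -24 0" --pt "8 -24 0" --pt "8 -24 0" --pt "8 -24 0" --pt "8 -24 0" --pt "8 -24 0" --pt "8 -24 0" --pt "0 0 0" --pt "0 0 0" --twist '[0, 0, 0, 0, 0, 0, 0, 0, 0, 0, 0, 0, 0, 0]'

```text
time: 2.73
position: [0.4239, -0.075, 0.2397]
tool_rot: [0.993, 0.115, 0.0, 0.0]
ft_force: [-1.0, -0.2, 0.3]
grip_width: 0.0868
```

```bash
python3 - <<'E'
from h import *
st();c=cam('wrist');save(c,'w2.png')
for z in (.045,): print(ztop(c,.038,.052,(.4,.68),(-.25,.2),z,'i2.png'))
E
```

```text
t 2.73 p [423.9 -75.  239.7] phi 13.16 q6 0.91 F [-1.  -0.2  0.3] w 86.8 tilt [ 0.0002 -0.0006]
(((535.9448852539062, -50.19105529785156), (121.71753692626953, 235.2353973388672), 5.705317497253418), np.float64(0.0450878762158958))
```

View pics/i2.png

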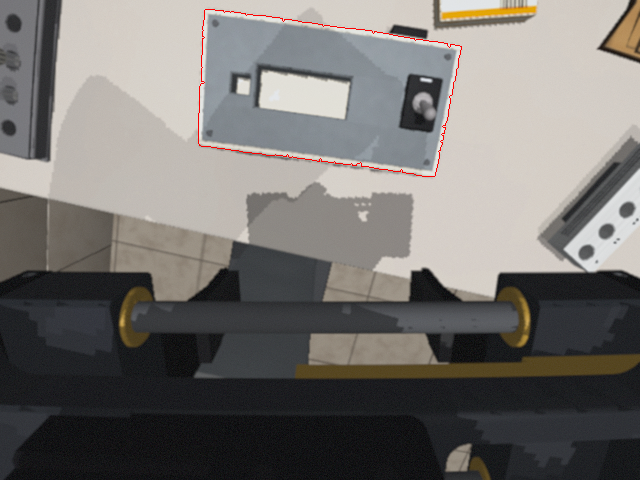

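```bash
cat >> h.py <<'E'
def holes(c,zt,xr,yr,tol=.006):
    P=cloud(c);m=((P[...,2]<zt-tol)&(P[...,0]>xr[0])&(P[...,0]<xr[1])&(P[...,1]>yr[0])&(P[...,1]<yr[1])).astype(np.uint8)*255
    cs,_=cv2.findContours(m,cv2.RETR_EXTERNAL,cv2.CHAIN_APPROX_NONE)
    out=[]
    for k in cs:
        if cv2.contourArea(k)<60: continue
        Q=onplane(c,k.reshape(-1,2),zt)[:,:2]
        out.append(cv2.minAreaRect((Q*1000).astype(np.float32)))
    return out
E
python3 - <<'E'
from h import *
c=cam('wrist')
for r in holes(c,.045,(.49,.58),(-.12,.06)): print(r)
a=np.radians(5.7);x=np.array([np.cos(a),np.sin(a)]);y=np.array([-x[1],x[0]])
print('socket from rim',np.array([535.9,-50.2])+22*y, 'sq',np.array([535.9,-50.2])+80*y)
print(ztop(c,.042,.055,(.3,.62),(-.5,-.2),.048,'b3.png'))
E
```

```text
((528.40185546875, 28.30477523803711), (16.62900733947754, 16.136371612548828), 5.4962921142578125)
((534.1405029296875, -28.667762756347656), (36.216705322265625, 86.19032287597656), 5.333805084228516)
socket from rim [533.71496551 -28.30877746] sq [527.95442002  29.4044456 ]
(((489.75341796875, -368.6327209472656), (51.512657165527344, 111.56092834472656), 65.64262390136719), np.float64(0.04783520245288414))
```

View pics/b3.png

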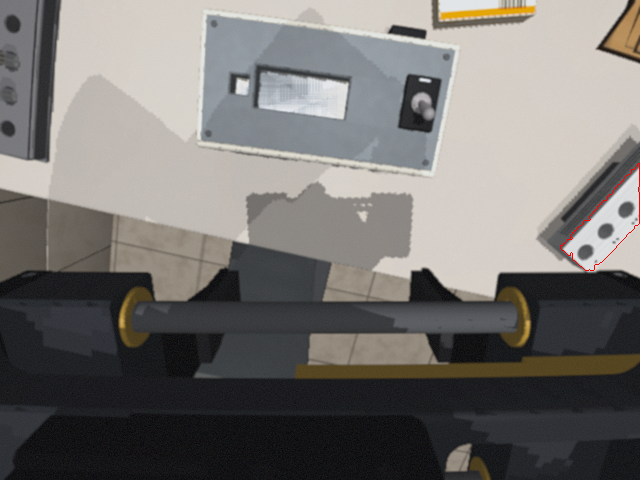

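>>> step_arm --pt "0 0 0" --pt "0 0 0" --pt "0 0 0" --pt "0 0 0" --pt "0 0 0" --pt "0 0 0" --pt "0 0 0" --pt "0 0 0" --pt "0 0 0" --pt "0 0 0" --pt "0 0 0" --pt "0 0 0" --pt "0 0 0" --pt "0 0 0" --pt "0 0 0" --pt "0 0 0" --pt "0 0 0" --pt "0 0 0" --pt "0 0 0" --pt "0 0 0" --twist '[-7.12, -7.12, -7.12, -7.12, -7.12, -7.12, -7.12, -7.12, -7.12, -7.12, -7.12, -7.12, -7.12, -7.12, -7.12, -7.12, -7.12, -7.12, -7.12, -7.12]'

```text
time: 4.5
position: [0.4243, -0.0766, 0.2396]
tool_rot: [0.21, 0.978, -0.0, 0.0]
ft_force: [0.2, 1.1, -0.0]
grip_width: 0.0869
```

```bash
python3 - <<'E'
from h import *
go(.5075,-.3796,.14,155.65)
E
```

```text
t 4.50 p [424.3 -76.6 239.6] phi 155.71 q6 -1.59 F [ 0.2  1.1 -0. ] w 86.9 tilt [ 0.0004 -0.0006]
 slide now-axes [-200.4 -241.9   99.8]
 twist 0.06  slide after-twist axes [-200.7 -241.7   99.6]
```

>>> step_arm --pt "-20 -24.2 0" --pt "-20 -24.2 0" --pt "-20 -24.2 0" --pt "-20 -24.2 0" --pt "-20 -24.2 0" --pt "-20 -24.2 0" --pt "-20 -24.2 0" --pt "-20 -24.2 0" --pt "-20 -24.2 0" --pt "-20 -24.2 0" --pt "0 0 25" --pt "0 0 25" --pt "0 0 25" --pt "0 0 25" --pt "0 0 0" --pt "0 0 0" --twist '[0, 0, 0, 0, 0, 0, 0, 0, 0, 0, 0, 0, 0, 0, 0, 0]'

```text
time: 5.83
position: [0.5042, -0.3788, 0.1381]
tool_rot: [0.213, 0.977, 0.001, -0.002]
ft_force: [-0.2, 0.5, 0.2]
grip_width: 0.0874
```

```bash
python3 - <<'E'
from h import *
go(.5075,-.3796,.04,155.65)
c=cam('wrist');save(c,'w3.png')
E
```

```text
t 5.83 p [ 504.2 -378.8  138.1] phi 155.38 q6 -1.96 F [-0.2  0.5  0.2] w 87.4 tilt [-0.0026  0.0024]
 slide now-axes [-3.7  0.6 98.1]
 twist -0.27  slide after-twist axes [-3.3  0.7 98.1]
```

View pics/w3.png

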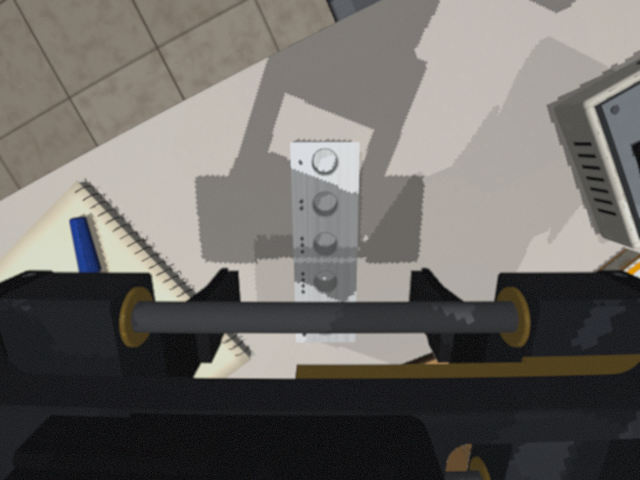

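>>> step_arm --pt "0 0 0" --pt "0 0 0" --pt "0 0 25" --pt "0 0 25" --pt "0 0 25" --pt "0 0 15" --pt "0 0 9" --pt "0 0 0" --pt "0 0 0" --twist '[0, 0, 0, 0, 0, 0, 0, 0, 0]'

```text
time: 6.63
position: [0.5063, -0.3784, 0.0414]
tool_rot: [0.212, 0.977, -0.0, 0.001]
ft_force: [-0.0, -0.2, -0.7]
grip_width: 0.0871
```

>>> step_arm --pt "0 0 0" --pt "0 0 0" --pt "0 0 0" --pt "0 0 0" --pt "0 0 0" --pt "0 0 0" --pt "0 0 0" --pt "0 0 0" --twist '[0, 0, 0, 0, 0, 0, 0, 0]' --jaw 40 --force 40

```text
time: 7.3
position: [0.5057, -0.3781, 0.0406]
tool_rot: [0.212, 0.977, -0.0, 0.0]
ft_force: [-0.3, -0.4, 1.3]
grip_width: 0.0455
```

```bash
python3 - <<'E'
from h import *
st()
E
```

```text
t 7.30 p [ 505.7 -378.1   40.6] phi 155.52 q6 -1.96 F [-0.3 -0.4  1.3] w 45.5 tilt [-0.0001 -0.0005]
```

>>> step_arm --pt "0 0 -10" --pt "0 0 -20" --pt "0 0 -30" --pt "0 0 -30" --pt "0 0 -30" --pt "0 0 -30" --pt "0 0 -30" --pt "0 0 -10" --pt "0 0 0" --pt "0 0 0" --pt "0 0 0" --pt "0 0 0" --pt "0 0 0" --pt "0 0 0" --pt "0 0 0" --pt "0 0 0" --pt "0 0 0" --pt "0 0 0" --pt "0 0 0" --twist '[0, 0, 0, 0, 0, 0, 0, 0, 6, 6, 6, 6, 6, 6, 6, 6, 6, 6, 0]'

```text
time: 8.88
position: [0.5048, -0.3769, 0.2287]
tool_rot: [0.673, 0.74, 0.0, -0.002]
ft_force: [0.1, 0.5, -4.2]
grip_width: 0.0459
```

```bash
python3 - <<'E'
from h import *
go(.534,-.0285,.20,95.6)
E
```

```text
t 8.88 p [ 504.8 -376.9  228.7] phi 95.41 q6 -0.91 F [ 0.1  0.5 -4.2] w 45.9 tilt [-0.0025  0.003 ]
 slide now-axes [344.   61.9  29.7]
 twist -0.19  slide after-twist axes [343.9  63.   28.7]
```

>>> step_arm --pt "24.5 4.4 0" --pt "24.5 4.4 0" --pt "24.5 4.4 0" --pt "24.5 4.4 0" --pt "24.5 4.4 0" --pt "24.5 4.4 0" --pt "24.5 4.4 0" --pt "24.5 4.4 0" --pt "24.5 4.4 0" --pt "24.5 4.4 0" --pt "24.5 4.4 0" --pt "24.5 4.4 0" --pt "24.5 4.4 0" --pt "24.5 4.4 0" --pt "0 0 0" --pt "0 0 0" --pt "0 0 0" --pt "0 0 0" --twist '[-0.1, 0, 0, 0, 0, 0, 0, 0, 0, 0, 0, 0, 0, 0, 0, 0, 0, 0]'

```text
time: 10.38
position: [0.5334, -0.0313, 0.2302]
tool_rot: [0.672, 0.741, -0.0, -0.0]
ft_force: [0.5, 0.1, -5.0]
grip_width: 0.0455
```

```bash
python3 - <<'E'
from h import *
go(.534,-.0285,.13,95.6)
c=cam('wrist');save(c,'w4.png')
s=cam('side');cv2.imwrite('pics/s4.png',cv2.resize(s['color'][180:340,200:420],None,fx=3.4,fy=3.4))
E
```

```text
t 10.38 p [533.4 -31.3 230.2] phi 95.62 q6 -0.37 F [ 0.5  0.1 -5. ] w 45.5 tilt [-0.0005 -0.0003]
 slide now-axes [  2.8   0.9 100.2]
 twist 0.02  slide after-twist axes [  2.7   0.8 100.2]
```

View pics/w4.png

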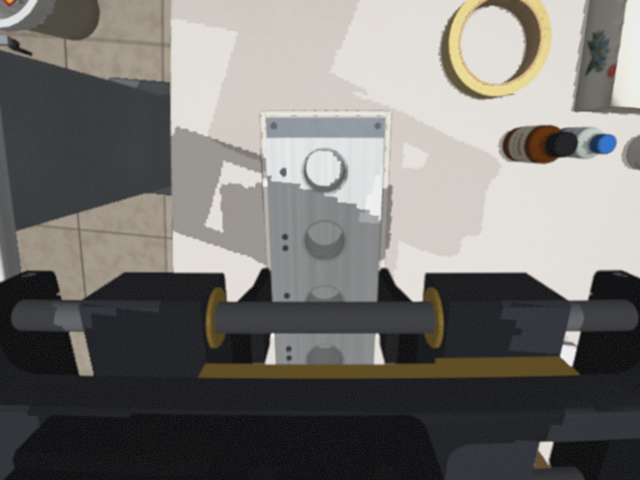

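View pics/s4.png

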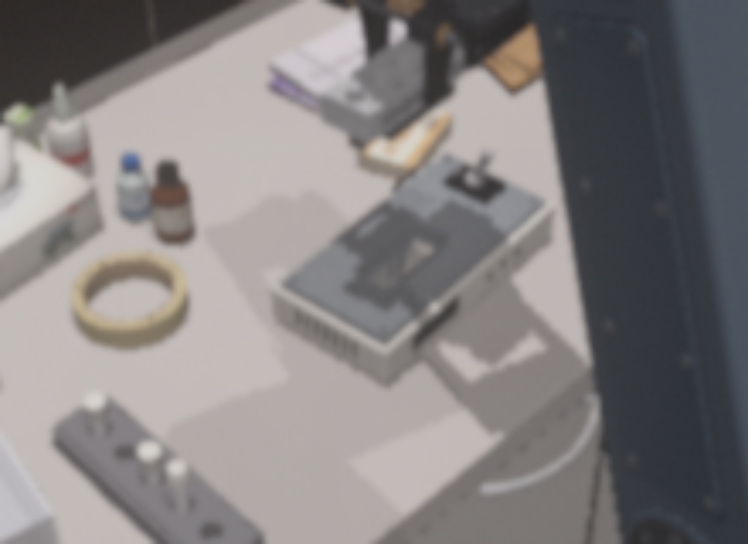

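```bash
python3 - <<'E'
from h import *
c=cam('wrist');o,M,phi=st();P=cloud(c)
T=(P-o['position'])@M*1000
blk=(T[...,2]<-2)&(T[...,2]>-20)&(abs(T[...,1])<30)&(T[...,0]>20)&(T[...,0]<90)
print('top ztool',np.median(T[blk][:,2]))
m=blk.astype(np.uint8)
# well holes: non-block pixels in band
for v in (142,150,200,210,260):
    u=np.where(m[v])[0]
    if len(u):
        zt=o['position'][2]-np.median(T[blk][:,2])/1000
        q=(onplane(c,[(u[0]-.5,v),(u[-1]+.5,v)],zt)-o['position'])@M*1000;print(v,u[0],u[-1],q.round(2).tolist())
zt=o['position'][2]-np.median(T[blk][:,2])/1000
for u in (280,300,340,370):
    v=np.where(m[:,u])[0]; q=(onplane(c,[(u,v[0]-.5)],zt)-o['position'])@M*1000;print('end',u,v[0],q.round(2))
hm=((~blk)&(T[...,0]>10)).astype(np.uint8); 
cs,_=cv2.findContours(hm[140:268,272:380].copy(),cv2.RETR_LIST,cv2.CHAIN_APPROX_NONE)
for k in cs:
    if 300<cv2.contourArea(k)<4000:
        k=k.reshape(-1,2)+[272,140]; q=((onplane(c,k,zt)-o['position'])@M*1000)[:,:2]
        print('well',cv2.minEnclosingCircle(q.astype(np.float32)))
E
```

```text
t 10.53 p [533.5 -31.5 230.5] phi 95.55 q6 -0.36 F [-0.5  0.1 -5.2] w 45.8 tilt [-0.0001 -0.0001]
top ztool -7.490919783907589
142 265 383 [[71.6, -22.54, -7.49], [71.63, 23.79, -7.5]]
150 266 383 [[68.56, -22.28, -7.49], [68.59, 23.92, -7.5]]
200 268 381 [[48.8, -22.29, -7.49], [48.84, 23.97, -7.5]]
210 269 380 [[44.68, -22.06, -7.49], [44.71, 23.73, -7.5]]
260 271 378 [[23.08, -22.11, -7.49], [23.12, 23.83, -7.5]]
end 280 139 [[ 72.9  -16.46  -7.49]]
end 300 139 [[72.89 -8.69 -7.49]]
end 340 139 [[72.9   6.83 -7.5 ]]
end 370 138 [[73.3  18.47 -7.5 ]]
well ((32.40913009643555, 0.7546354532241821), 8.081408500671387)
well ((60.728084564208984, 0.8725837469100952), 8.246247291564941)
```

>>> step_arm --pt "5 0.4 0" --pt "0 0 20" --pt "0 0 25" --pt "0 0 25" --pt "0 0 25" --pt "0 0 25" --pt "0 0 15" --pt "0 0 0" --pt "0 0 0" --pt "0 0 0" --pt "0 0 0" --twist '[0, 0, 0, 0, 0, 0, 0, 0, 0, 0, 0]'

```text
time: 11.45
position: [0.5347, -0.0258, 0.097]
tool_rot: [0.672, 0.741, 0.001, 0.001]
ft_force: [-0.3, -0.2, -4.8]
grip_width: 0.0458
```

```bash
python3 - <<'E'
from h import *
go(.5334,-.0262,.0655,95.6)
E
```

```text
t 11.45 p [534.7 -25.8  97. ] phi 95.60 q6 -0.35 F [-0.3 -0.2 -4.8] w 45.8 tilt [ 0.0032 -0.0008]
 slide now-axes [-0.2 -1.5 31.5]
 twist 0.00  slide after-twist axes [-0.2 -1.4 31.5]
```

>>> step_arm --pt "0 -0.6 3" --pt "0 0 3" --pt "0 0 3" --pt "0 0 3" --pt "0 0 3" --pt "0 0 0" --twist '[0, 0, 0, 0, 0, 0]'

```text
time: 11.95
position: [0.5324, -0.0254, 0.0799]
tool_rot: [0.672, 0.741, -0.0, -0.001]
ft_force: [-0.3, 0.4, -4.6]
grip_width: 0.0457
```

```bash
python3 - <<'E'
from h import *
go(.5334,-.0262,.0655,95.6)
E
```

```text
t 11.95 p [532.4 -25.4  79.9] phi 95.61 q6 -0.36 F [-0.3  0.4 -4.6] w 45.7 tilt [-0.0013  0.0003]
 slide now-axes [-0.9  0.9 14.4]
 twist 0.01  slide after-twist axes [-0.9  0.9 14.4]
```

>>> step_arm --pt "-0.3 0.3 3" --pt "0 0 3" --pt "0 0 3" --pt "0 0 2" --pt "0 0 2" --pt "0 0 1" --pt "0 0 0" --twist '[0, 0, 0, 0, 0, 0, 0]'

```text
time: 12.53
position: [0.533, -0.0258, 0.0663]
tool_rot: [0.672, 0.741, -0.0, -0.0]
ft_force: [0.0, -0.0, -3.2]
grip_width: 0.0456
```

```bash
python3 - <<'E'
from h import *
go(.5334,-.0262,.0655,95.6)
E
```

```text
t 12.53 p [533.  -25.8  66.3] phi 95.61 q6 -0.36 F [ 0.  -0.  -3.2] w 45.6 tilt [-0.0005  0.0002]
 slide now-axes [-0.5  0.3  0.8]
 twist 0.01  slide after-twist axes [-0.5  0.3  0.8]
```

Nearly home; press lightly, then release and lift a little.

>>> step_arm --pt "0 0 1" --pt "0 0 1" --pt "0 0 0" --twist '[0, 0, 0]'

```text
time: 12.78
position: [0.5333, -0.0259, 0.0656]
tool_rot: [0.672, 0.741, 0.0, 0.0]
ft_force: [-2.1, 0.1, 3.9]
grip_width: 0.0458
```

>>> step_arm --pt "0 0 0" --pt "0 0 0" --pt "0 0 0" --pt "0 0 0" --pt "0 0 -15" --pt "0 0 -25" --pt "0 0 -30" --pt "0 0 -30" --pt "0 0 -30" --pt "0 0 -30" --pt "0 0 0" --pt "0 0 0" --pt "0 0 0" --twist '[0, 0, 0, 0, 0, 0, 0, 0, 0, 0, 0, 0, 0]' --jaw 75

```text
time: 13.87
position: [0.5326, -0.0257, 0.224]
tool_rot: [0.672, 0.741, -0.0, -0.0]
ft_force: [-0.2, -0.2, 0.5]
grip_width: 0.0749
```

```bash
python3 - <<'E'
from h import *
go(.48,.20,.24,13)
E
```

```text
t 13.87 p [532.6 -25.7 224. ] phi 95.61 q6 -0.36 F [-0.2 -0.2  0.5] w 74.9 tilt [-0.001   0.0002]
 slide now-axes [229.7 -30.3 -15.8]
 twist 82.61  slide after-twist axes [  -0.4 -231.7  -16. ]
```

```bash
python3 - <<'E'
from h import *
c=cam('wrist');save(c,'w5.png');P=cloud(c)
print(ztop(c,.085,.1,(.48,.6),(-.03,.1),.093,'b5.png'))
m=(P[...,2]>.07)&(P[...,2]<.1)&(P[...,1]>-.01)&(P[...,1]<.05)&(abs(P[...,0]-.53)<.03)
print('top z',np.percentile(P[m][:,2],[5,50,95]))
E
```

```text
Traceback (most recent call last):
  File "h.py", line 60, in ztop
    k=max(cs,key=cv2.contourArea).reshape(-1,2)
      ~~~^^^^^^^^^^^^^^^^^^^^^^^^
ValueError: max() iterable argument is empty
```

View pics/w5.png

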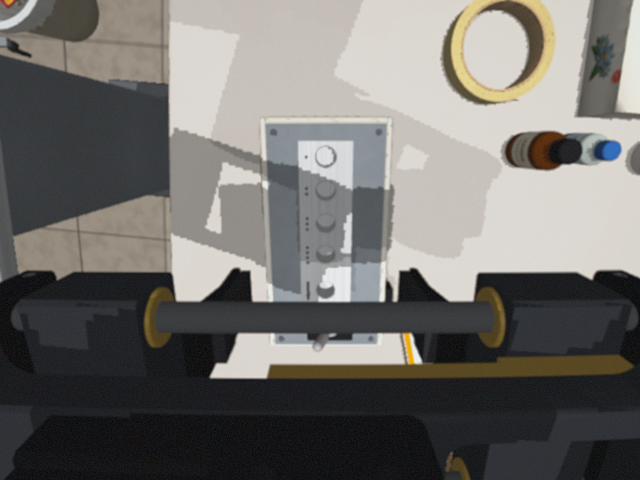

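>>> step_arm --pt "20 -4 -2" --pt "20 -4 -2" --pt "20 -4 -2" --pt "20 -4 -2" --pt "20 -4 -2" --pt "20 -4 -2" --pt "20 -4 -2" --pt "20 -4 -2" --pt "0 0 0" --pt "0 0 0" --pt "0 0 0" --twist '[0, 0, 0, 0, 0, 0, 0, 0, 0, 0, 0]'

```text
time: 14.83
position: [0.4854, 0.1298, 0.2394]
tool_rot: [0.672, 0.741, -0.001, -0.001]
ft_force: [0.4, -0.9, 0.7]
grip_width: 0.0747
```

```bash
python3 - <<'E'
from h import *
st();c=cam('wrist');save(c,'w6.png')
E
```

```text
t 14.83 p [485.4 129.8 239.4] phi 95.63 q6 -0.06 F [ 0.4 -0.9  0.7] w 74.7 tilt [-0.002  -0.0007]
```

View pics/w6.png

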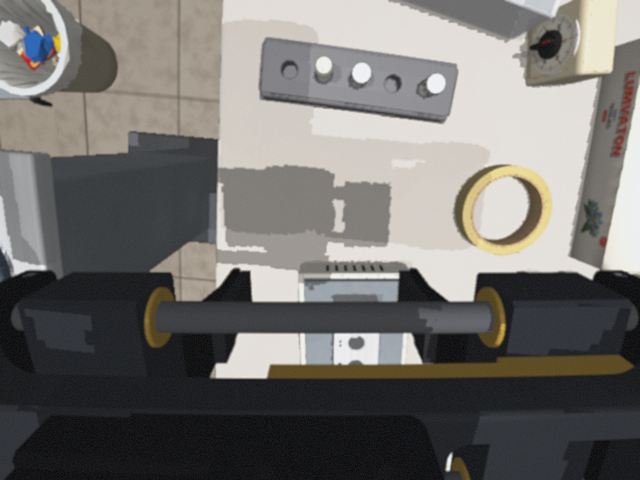

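```bash
python3 - <<'E'
from h import *
c=cam('wrist');P=cloud(c)
r=ztop(c,.018,.030,(.38,.66),(.2,.32),.024,'r6.png');print(r)
m=((P[...,2]>.045)&(P[...,2]<.08)&(P[...,0]>.38)&(P[...,0]<.62)&(P[...,1]>.2)&(P[...,1]<.31)).astype(np.uint8)
n,l,s,ce=cv2.connectedComponentsWithStats(m)
for i in range(1,n):
    if s[i,4]<20: continue
    z=np.percentile(P[l==i][:,2],95); 
    t=(l==i)&(P[...,2]>z-.006)
    print(s[i],ce[i],'ztop',z.round(4),np.percentile(P[l==i][:,2],[5,50,99]).round(4),'xy',P[t][:,:2].mean(0).round(4),'onpl',[onplane(c,np.argwhere(t)[:,::-1].mean(0),z).round(4)])
print('holes');
for h in holes(c,.024,(.40,.62),(.23,.29),.006): print(h)
for u,v in [(289,70),(392,84)]: print(onplane(c,(u,v),.024))
print(ztop(c,.06,.08,(.4,.7),(.3,.5),.07))
E
```

```text
(((505.26263427734375, 264.15020751953125), (54.69486999511719, 192.9864044189453), 88.46925354003906), np.float64(0.024044420457067117))
[314  55  19  24 355] [323.15492958  66.31549296] ztop 0.0667 [0.056  0.0647 0.0671] xy [0.4718 0.265 ] onpl [array([[0.4718, 0.2646, 0.0667]])]
[351  62  20  23 327] [360.28134557  73.21406728] ztop 0.0556 [0.0492 0.0541 0.0559] xy [0.5053 0.2643] onpl [array([[0.5052, 0.2641, 0.0556]])]
[424  73  21  22 342] [433.65789474  83.28654971] ztop 0.0554 [0.0475 0.0538 0.0561] xy [0.5727 0.2627] onpl [array([[0.5723, 0.2625, 0.0554]])]
holes
((538.7673950195312, 262.934326171875), (13.790668487548828, 14.898043632507324), 7.849553108215332)
((437.7064514160156, 266.1279602050781), (14.753948211669922, 14.494674682617188), 51.70340347290039)
((508.1148681640625, 256.31890869140625), (206.997314453125, 56.58722686767578), 0.019969293847680092)
[[0.43815058 0.26580489 0.024     ]]
[[0.53973483 0.26303662 0.024     ]]
(((688.4104614257812, 319.51312255859375), (18.801284790039062, 42.83457946777344), 1.0824148654937744), np.float64(0.06574566935419765))
```

```bash
python3 - <<'E'
import cv2
i=cv2.imread('pics/r6.png');cv2.imwrite('pics/r6z.png',cv2.resize(i[20:140,240:480],None,fx=3.3,fy=3.3,interpolation=cv2.INTER_CUBIC))
E
```

```text
(no output)
```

View pics/r6z.png

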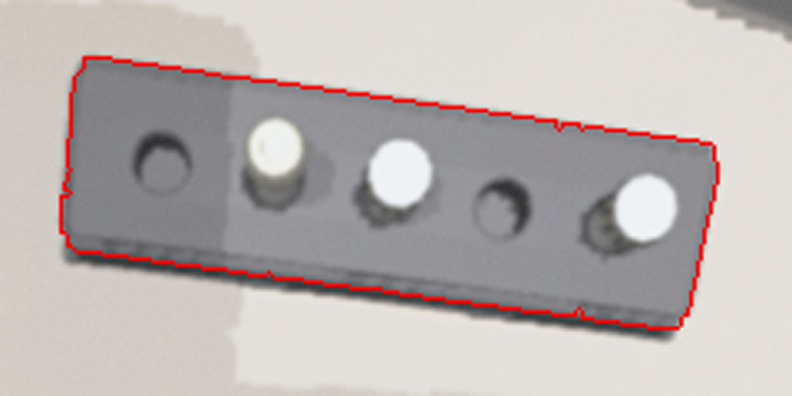

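>>> step_arm --pt "0 0 0" --pt "0 0 0" --pt "0 0 0" --pt "0 0 0" --pt "0 0 0" --pt "0 0 0" --pt "0 0 0" --pt "0 0 0" --pt "0 0 0" --pt "0 0 0" --pt "0 0 0" --pt "0 0 0" --pt "-20 30 15" --pt "-20 30 15" --pt "-20 30 15" --pt "-20 30 15" --pt "0 0 0" --pt "0 0 0" --pt "0 0 0" --twist '[-6.9, -6.9, -6.9, -6.9, -6.9, -6.9, -6.9, -6.9, -6.9, -6.9, -6.9, -6.9, 0, 0, 0, 0, 0, 0, 0]' --jaw 45 --force 15

```text
time: 16.52
position: [0.5687, 0.247, 0.1798]
tool_rot: [0.014, 1.0, -0.0, -0.001]
ft_force: [0.3, -0.1, 0.4]
grip_width: 0.045
```

```bash
python3 - <<'E'
from h import *
go(.5719,.2625,.15,178.5)
c=cam('wrist');save(c,'w7.png');P=cloud(c)
m=((P[...,2]>.045)&(P[...,2]<.08)&(P[...,0]>.38)&(P[...,0]<.62)&(P[...,1]>.2)&(P[...,1]<.31)).astype(np.uint8)
n,l,s,ce=cv2.connectedComponentsWithStats(m)
for i in range(1,n):
    if s[i,4]<40: continue
    z=np.percentile(P[l==i][:,2],95); t=(l==i)&(P[...,2]>z-.006)
    print(s[i],'ztop',z.round(4),'onpl',[onplane(c,np.argwhere(t)[:,::-1].mean(0),z).round(4)])
E
```

```text
t 16.52 p [568.7 247.  179.8] phi 178.38 q6 -1.31 F [ 0.3 -0.1  0.4] w 45.0 tilt [-0.0019 -0.0009]
 slide now-axes [-2.9 15.6 29.8]
 twist -0.12  slide after-twist axes [-2.8 15.6 29.8]
[335  93  24  26 458] ztop 0.0668 onpl [array([[0.4721, 0.2656, 0.0668]])]
[335 142  22  22 374] ztop 0.0554 onpl [array([[0.5055, 0.2647, 0.0554]])]
[334 225  22  23 364] ztop 0.0552 onpl [array([[0.5721, 0.263 , 0.0552]])]
```

View pics/w7.png

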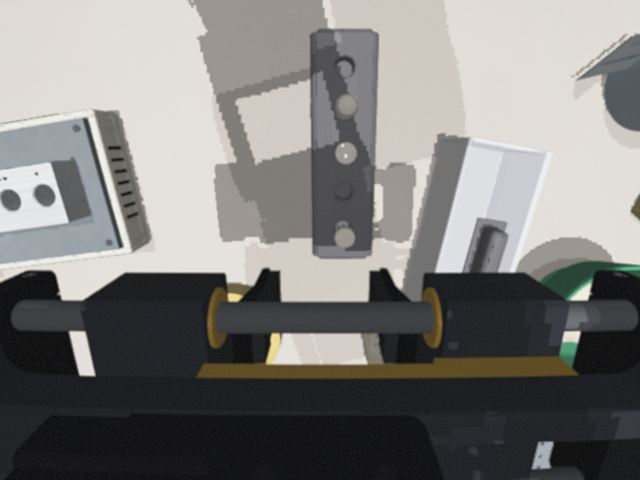

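>>> step_arm --pt "-2.9 15.2 10" --pt "0 0 25" --pt "0 0 25" --pt "0 0 25" --pt "0 0 25" --pt "0 0 12" --pt "0 0 8" --pt "0 0 0" --pt "0 0 0" --twist '[0, 0, 0, 0, 0, 0, 0, 0, 0]'

```text
time: 17.32
position: [0.5729, 0.2631, 0.0513]
tool_rot: [0.014, 1.0, 0.0, 0.001]
ft_force: [0.2, -0.9, 0.2]
grip_width: 0.045
```

>>> step_arm --pt "0 0 0" --pt "0 0 0" --pt "0 0 0" --pt "0 0 0" --pt "0 0 0" --pt "0 0 0" --pt "0 0 0" --pt "0 0 0" --twist '[0, 0, 0, 0, 0, 0, 0, 0]' --jaw 10 --force 15

```text
time: 17.98
position: [0.5726, 0.2632, 0.051]
tool_rot: [0.014, 1.0, 0.0, 0.0]
ft_force: [0.7, 0.4, 2.6]
grip_width: 0.0162
```

```bash
python3 - <<'E'
from h import *
st()
E
```

```text
t 17.98 p [572.6 263.2  51. ] phi 178.41 q6 -1.29 F [0.7 0.4 2.6] w 16.2 tilt [0.0007 0.0002]
```

>>> step_arm --pt "0 0 -10" --pt "0 0 -20" --pt "0 0 -30" --pt "0 0 -30" --pt "0 0 -30" --pt "0 0 -30" --pt "0 0 0" --pt "0 0 0" --pt "0 0 0" --pt "0 0 0" --pt "0 0 0" --pt "0 0 0" --pt "0 0 0" --pt "0 0 0" --pt "0 0 0" --pt "0 0 0" --pt "0 0 0" --pt "0 0 0" --pt "0 0 0" --pt "0 0 0" --twist '[0, 0, 0, 0, 0, 0, 6.9, 6.9, 6.9, 6.9, 6.9, 6.9, 6.9, 6.9, 6.9, 6.9, 6.9, 6.9, 0, 0]'

```text
time: 19.65
position: [0.5721, 0.2631, 0.2008]
tool_rot: [0.67, 0.742, -0.0, -0.0]
ft_force: [-0.5, -0.7, 0.8]
grip_width: 0.0163
```

```bash
python3 - <<'E'
from h import *
go(.5274,.0341,.2,95.6)
c=cam('wrist');save(c,'w8.png')
E
```

```text
t 19.65 p [572.1 263.1 200.8] phi 95.79 q6 0.15 F [-0.5 -0.7  0.8] w 16.3 tilt [-0.0001 -0.0001]
 slide now-axes [-223.3  -67.6    0.9]
 twist 0.19  slide after-twist axes [-223.5  -66.9    0.8]
```

View pics/w8.png

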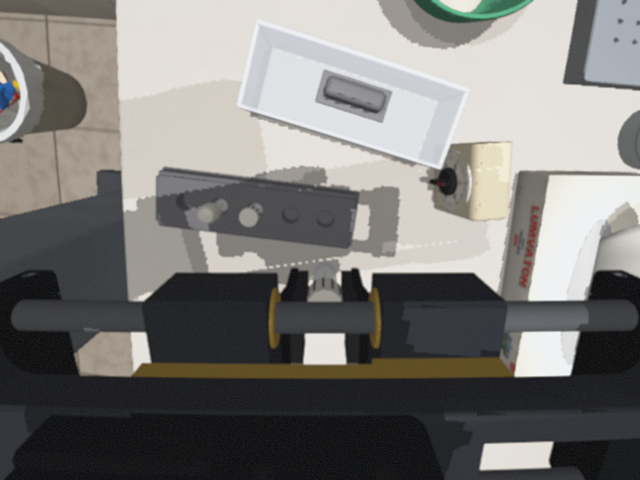

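>>> step_arm --pt "-22.3 -6.7 0" --pt "-22.3 -6.7 0" --pt "-22.3 -6.7 0" --pt "-22.3 -6.7 0" --pt "-22.3 -6.7 0" --pt "-22.3 -6.7 0" --pt "-22.3 -6.7 0" --pt "-22.3 -6.7 0" --pt "-22.3 -6.7 0" --pt "-22.3 -6.7 0" --pt "0 0 0" --pt "0 0 0" --pt "0 0 0" --pt "0 0 0" --twist '[0.2, 0, 0, 0, 0, 0, 0, 0, 0, 0, 0, 0, 0, 0]'

```text
time: 20.87
position: [0.5269, 0.0356, 0.2006]
tool_rot: [0.672, 0.74, 0.0, -0.0]
ft_force: [0.6, 0.0, 0.7]
grip_width: 0.0162
```

```bash
python3 - <<'E'
from h import *
go(.5274,.0341,.094,95.6)
c=cam('wrist');save(c,'w9.png')
E
```

```text
t 20.87 p [526.9  35.6 200.6] phi 95.50 q6 -0.24 F [0.6 0.  0.7] w 16.2 tilt [0.0002 0.0003]
 slide now-axes [ -1.6   0.4 106.6]
 twist -0.10  slide after-twist axes [ -1.6   0.4 106.6]
```

View pics/w9.png

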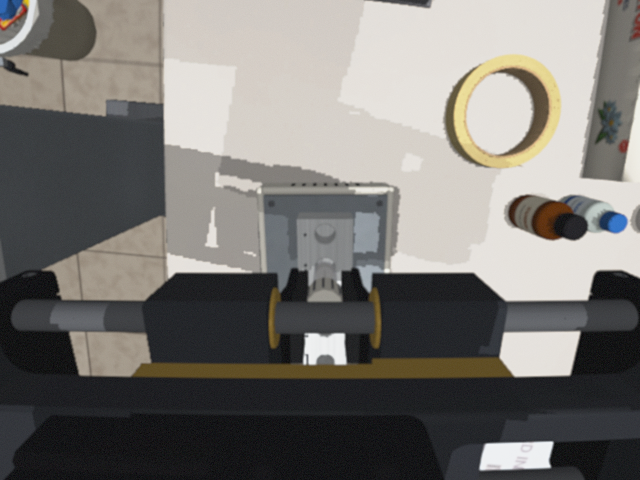

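```bash
python3 - <<'E'
from h import *
c=cam('wrist');o,M,phi=st();p=o['position']
print('proj of TCP xy at .073',proj(c,[[p[0],p[1],.073]]), 'well1',proj(c,[[.5274,.0341,.073],[.5274,.0341,.049]]))
hsv=c['color'];
r=cv2.resize(c['color'][200:280,250:400],None,fx=5,fy=5,interpolation=cv2.INTER_CUBIC);cv2.imwrite('pics/w9z.png',r)
P=cloud(c);print(P[225,300],onplane(c,[(325,233)],.073))
print([ (x[0],x[1]) for x in holes(c,.073,(.51,.545),(.02,.06),.006)])
E
```

```text
t 20.97 p [526.8  35.8 200.6] phi 95.52 q6 -0.24 F [0.  1.  0.1] w 16.2 tilt [0.0001 0.0002]
proj of TCP xy at .073 [[323.30373935 232.32631104]] well1 [[323.80622598 234.35989615]
 [323.84967621 227.41319066]]
[0.50718815 0.03982526 0.07182742] [[0.52826693 0.03534845 0.073     ]]
[((528.051025390625, 35.484886169433594), (15.454092025756836, 14.808332443237305)), ((526.5794677734375, 56.91740798950195), (33.318668365478516, 16.363954544067383))]
```

View pics/w9z.png

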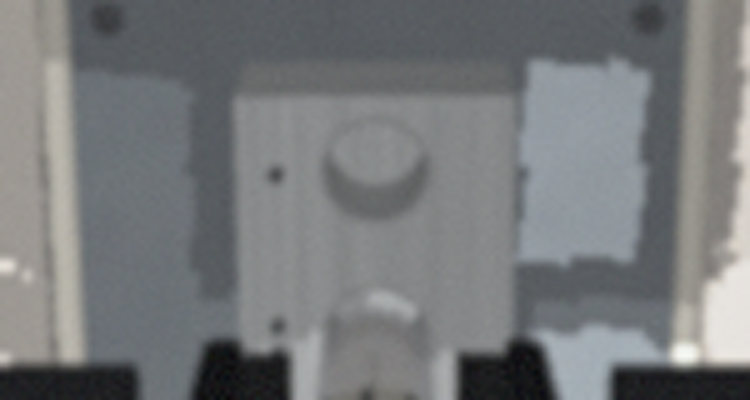

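>>> step_arm --pt "-1.2 0.4 10" --pt "0 0 25" --pt "0 0 20" --pt "0 0 10" --pt "0 0 8" --pt "0 0 8" --pt "0 0 8" --pt "0 0 6" --pt "0 0 5" --pt "0 0 3" --pt "0 0 0" --pt "0 0 0" --twist '[0, 0, 0, 0, 0, 0, 0, 0, 0, 0, 0, 0]'

```text
time: 21.97
position: [0.5274, 0.0336, 0.0977]
tool_rot: [0.673, 0.74, 0.0, 0.0]
ft_force: [-0.1, 0.5, 0.6]
grip_width: 0.0165
```

```bash
python3 - <<'E'
from h import *
go(.5274,.0346,.094,95.6)
E
```

```text
t 21.97 p [527.4  33.6  97.7] phi 95.41 q6 -0.24 F [-0.1  0.5  0.6] w 16.5 tilt [ 0.0003 -0.    ]
 slide now-axes [1.  0.1 3.7]
 twist -0.19  slide after-twist axes [1.  0.1 3.7]
```

>>> step_arm --pt "0.5 0 2" --pt "0 0 2" --pt "0 0 0.5" --pt "0 0 0" --twist '[0, 0, 0, 0]'

```text
time: 22.3
position: [0.5277, 0.0341, 0.0939]
tool_rot: [0.673, 0.74, 0.0, 0.001]
ft_force: [-0.8, 0.0, 5.2]
grip_width: 0.0166
```

>>> step_arm --pt "0 0 0" --pt "0 0 0" --pt "0 0 0" --pt "0 0 0" --pt "0 0 -10" --pt "0 0 -20" --pt "0 0 -30" --pt "0 0 -30" --pt "0 0 -20" --pt "0 0 0" --pt "0 0 0" --twist '[0, 0, 0, 0, 0, 0, 0, 0, 0, 0, 0]' --jaw 40

```text
time: 23.22
position: [0.5279, 0.0341, 0.2048]
tool_rot: [0.673, 0.74, 0.001, 0.002]
ft_force: [-0.0, 0.7, 0.7]
grip_width: 0.0401
```

```bash
python3 - <<'E'
from h import *
go(.5047,.2640,.21,178.5)
c=cam('wrist');save(c,'w10.png');P=cloud(c)
m=((P[...,2]>.085)&(P[...,2]<.12)&(P[...,0]>.5)&(P[...,0]<.56)&(P[...,1]>-.01)&(P[...,1]<.06)).astype(np.uint8)
print('cap',m.sum(),np.percentile(P[m>0],[5,50,95],axis=0) if m.sum() else '')
E
```

```text
t 23.22 p [527.9  34.1 204.8] phi 95.42 q6 -0.24 F [-0.   0.7  0.7] w 40.1 tilt [ 0.0036 -0.0006]
 slide now-axes [231.1  -1.4  -5.4]
 twist -83.08  slide after-twist axes [ 29.2 229.2  -5.2]
cap 435 [[0.52150264 0.02774857 0.08842313]
 [0.52851165 0.03538844 0.09691743]
 [0.5354672  0.04189911 0.0981161 ]]
```

View pics/w10.png

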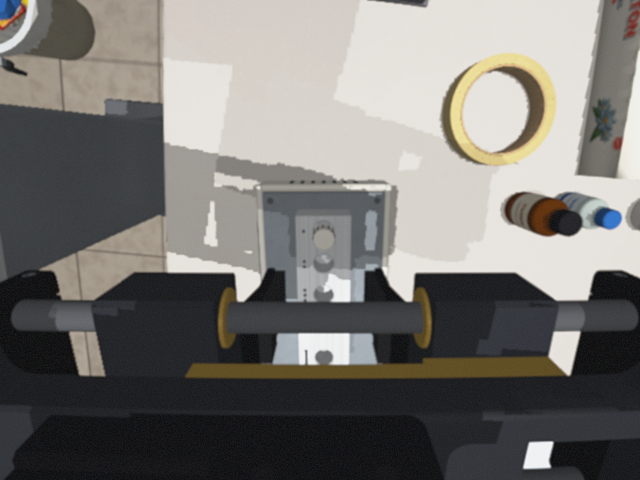

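>>> step_arm --pt "29 -0.2 0" --pt "29 -0.2 0" --pt "29 -0.2 0" --pt "29 -0.2 0" --pt "29 -0.2 0" --pt "29 -0.2 0" --pt "29 -0.2 0" --pt "28 0 0" --pt "0 0 0" --pt "0 0 0" --pt "0 0 0" --pt "0 0 0" --pt "0 0 0" --pt "0 0 0" --pt "0 0 0" --pt "0 0 0" --pt "0 0 0" --pt "0 0 0" --pt "0 0 0" --pt "0 0 0" --twist '[0, 0, 0, 0, 0, 0, 0, 0, -6.92, -6.92, -6.92, -6.92, -6.92, -6.92, -6.92, -6.92, -6.92, -6.92, -6.92, -6.92]'

```text
time: 24.93
position: [0.5027, 0.2635, 0.2011]
tool_rot: [0.011, 1.0, -0.001, -0.002]
ft_force: [0.4, 0.2, -0.4]
grip_width: 0.0398
```

>>> step_arm --pt "0 0 20" --pt "0 0 25" --pt "0 0 25" --pt "0 0 0" --pt "0 0 0" --twist '[0, 0, 0, 0, 0]'

```text
time: 25.35
position: [0.502, 0.2633, 0.1308]
tool_rot: [0.014, 1.0, -0.001, -0.003]
ft_force: [-0.0, -0.4, -0.8]
grip_width: 0.0399
```

```bash
python3 - <<'E'
from h import *
go(.5047,.2639,.0505,178.5)
E
```

```text
t 25.35 p [502.  263.3 130.8] phi 178.44 q6 -1.26 F [-0.  -0.4 -0.8] w 39.9 tilt [-0.0063 -0.0018]
 slide now-axes [-3.1  0.8 80.2]
 twist -0.06  slide after-twist axes [-2.6  0.6 80.3]
```

>>> step_arm --pt "-1.5 0.5 15" --pt "0 0 20" --pt "0 0 20" --pt "0 0 15" --pt "0 0 9" --pt "0 0 0" --pt "0 0 0" --twist '[0, 0, 0, 0, 0, 0, 0]'

```text
time: 25.93
position: [0.506, 0.2646, 0.0546]
tool_rot: [0.014, 1.0, 0.0, 0.0]
ft_force: [-0.3, -0.1, -0.7]
grip_width: 0.0398
```

>>> step_arm --pt "0 0 0" --pt "0 0 0" --pt "0 0 0" --pt "0 0 0" --pt "0 0 0" --pt "0 0 0" --pt "0 0 0" --twist '[0, 0, 0, 0, 0, 0, 0]' --jaw 10

```text
time: 26.52
position: [0.5059, 0.2645, 0.0546]
tool_rot: [0.014, 1.0, 0.0, 0.001]
ft_force: [0.8, -0.1, 4.5]
grip_width: 0.0164
```

```bash
python3 - <<'E'
from h import *
st()
E
```

```text
t 26.52 p [505.9 264.5  54.6] phi 178.45 q6 -1.26 F [ 0.8 -0.1  4.5] w 16.4 tilt [0.001  0.0003]
```

>>> step_arm --pt "0 0 -10" --pt "0 0 -20" --pt "0 0 -30" --pt "0 0 -30" --pt "0 0 -30" --pt "0 0 -25" --pt "0 0 0" --pt "0 0 0" --pt "0 0 0" --pt "0 0 0" --pt "0 0 0" --pt "0 0 0" --pt "0 0 0" --pt "0 0 0" --pt "0 0 0" --pt "0 0 0" --pt "0 0 0" --pt "0 0 0" --pt "0 0 0" --pt "0 0 0" --twist '[0, 0, 0, 0, 0, 0, 6.9, 6.9, 6.9, 6.9, 6.9, 6.9, 6.9, 6.9, 6.9, 6.9, 6.9, 6.9, 0, 0]'

```text
time: 28.18
position: [0.5053, 0.2644, 0.1993]
tool_rot: [0.67, 0.742, -0.0, -0.0]
ft_force: [-0.4, 0.5, -0.5]
grip_width: 0.0163
```

```bash
python3 - <<'E'
from h import *
go(.5301,.0057,.2,95.6)
c=cam('wrist')
r=ztop(c,.064,.078,(.38,.7),(.3,.5),.07,'c11.png');print(r)
E
```

```text
t 28.18 p [505.3 264.4 199.3] phi 95.83 q6 0.18 F [-0.4  0.5 -0.5] w 16.3 tilt [-0.0002 -0.0001]
 slide now-axes [-259.8   -1.6   -0.7]
 twist 0.23  slide after-twist axes [-259.8   -0.5   -0.7]
(((583.3867797851562, 370.0338439941406), (64.62486267089844, 167.96861267089844), 79.27909851074219), np.float64(0.07027100886539814))
```

View pics/c11.png

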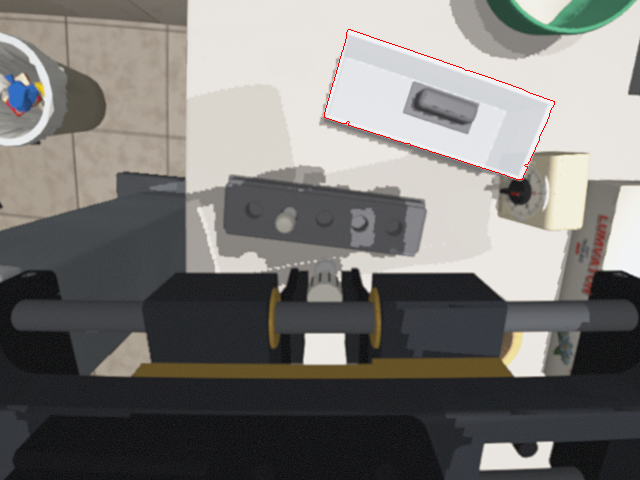

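>>> step_arm --pt "-26 -0.1 0" --pt "-26 -0.1 0" --pt "-26 -0.1 0" --pt "-26 -0.1 0" --pt "-26 -0.1 0" --pt "-26 -0.1 0" --pt "-26 -0.1 0" --pt "-26 -0.1 0" --pt "-26 -0.1 0" --pt "-25 0 0" --pt "0 0 0" --pt "0 0 0" --pt "0 0 0" --pt "0 0 0" --twist '[0.23, 0, 0, 0, 0, 0, 0, 0, 0, 0, 0, 0, 0, 0]'

```text
time: 29.4
position: [0.5288, 0.0075, 0.199]
tool_rot: [0.672, 0.74, -0.0, -0.0]
ft_force: [0.0, 0.1, -1.1]
grip_width: 0.0163
```

```bash
python3 - <<'E'
from h import *
go(.5301,.0057,.0976,95.6)
E
```

```text
t 29.40 p [528.8   7.5 199. ] phi 95.52 q6 -0.29 F [ 0.   0.1 -1.1] w 16.3 tilt [-0.0005  0.0004]
 slide now-axes [ -1.9   1.2 101.4]
 twist -0.08  slide after-twist axes [ -1.9   1.1 101.4]
```

>>> step_arm --pt "-1.9 1 10" --pt "0 0 25" --pt "0 0 18" --pt "0 0 10" --pt "0 0 8" --pt "0 0 8" --pt "0 0 8" --pt "0 0 6" --pt "0 0 4" --pt "0 0 2" --pt "0 0 0" --pt "0 0 0" --twist '[0, 0, 0, 0, 0, 0, 0, 0, 0, 0, 0, 0]'

```text
time: 30.4
position: [0.5306, 0.0046, 0.1003]
tool_rot: [0.673, 0.74, 0.0, 0.0]
ft_force: [0.3, 0.2, -0.2]
grip_width: 0.0163
```

```bash
python3 - <<'E'
from h import *
go(.5301,.0057,.0976,95.6)
E
```

```text
t 30.40 p [530.6   4.6 100.3] phi 95.42 q6 -0.30 F [ 0.3  0.2 -0.2] w 16.3 tilt [ 0.0006 -0.0001]
 slide now-axes [ 1.1 -0.4  2.7]
 twist -0.18  slide after-twist axes [ 1.1 -0.4  2.7]
```

Now seat, release, lift, and head back for the control vial at about (471.2, 264.8).

>>> step_arm --pt "0.5 0 1.5" --pt "0 0 1.5" --pt "0 0 0.5" --pt "0 0 0" --twist '[0, 0, 0, 0]'

```text
time: 30.73
position: [0.5309, 0.0051, 0.0975]
tool_rot: [0.673, 0.74, 0.0, 0.001]
ft_force: [-0.1, 0.8, 5.7]
grip_width: 0.0163
```

>>> step_arm --pt "0 0 0" --pt "0 0 0" --pt "0 0 0" --pt "0 0 0" --pt "0 0 -10" --pt "0 0 -20" --pt "0 0 -30" --pt "0 0 -30" --pt "0 0 -20" --pt "0 0 0" --pt "0 0 0" --pt "0 0 0" --twist '[0, 0, 0, 0, 0, 0, 0, 0, 0, 0, 0, 0]' --jaw 40

```text
time: 31.73
position: [0.5296, 0.0053, 0.2063]
tool_rot: [0.673, 0.74, -0.0, -0.0]
ft_force: [-0.8, -0.7, -0.7]
grip_width: 0.04
```

```bash
python3 - <<'E'
from h import *
go(.4713,.2648,.21,178.5)
c=cam('wrist');save(c,'w12.png');P=cloud(c)
m=((P[...,2]>.085)&(P[...,2]<.12)&(P[...,0]>.5)&(P[...,0]<.56)&(P[...,1]>-.02)&(P[...,1]<.06)).astype(np.uint8)
n,l,s,ce=cv2.connectedComponentsWithStats(m)
for i in range(1,n):
    if s[i,4]>40: print(s[i],np.percentile(P[l==i],[5,50,95],axis=0).round(4).tolist())
E
```

```text
t 31.73 p [529.6   5.3 206.3] phi 95.42 q6 -0.30 F [-0.8 -0.7 -0.7] w 40.0 tilt [-0.001   0.0002]
 slide now-axes [263.8 -33.6  -3.6]
 twist -83.08  slide after-twist axes [ 65.1 257.8  -3.7]
[314 188  24  25 434] [[0.5216, 0.0275, 0.0905], [0.5285, 0.0348, 0.097], [0.5353, 0.0418, 0.0983]]
[316 224  22  24 433] [[0.5248, -0.0001, 0.0887], [0.5318, 0.0078, 0.0969], [0.5389, 0.0143, 0.0981]]
```

View pics/w12.png

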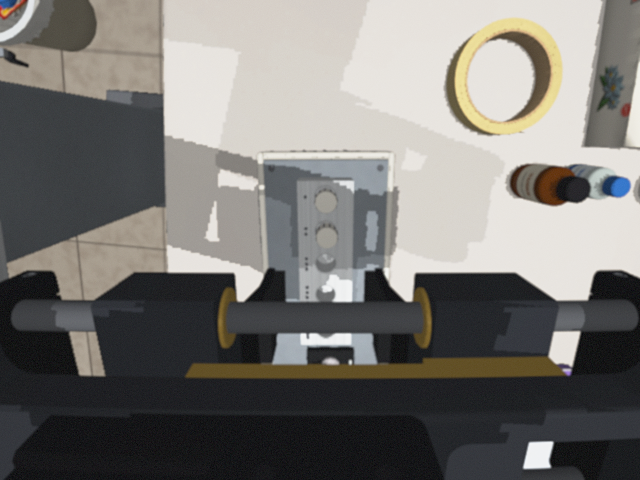

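>>> step_arm --pt "33 -4.2 0" --pt "33 -4.2 0" --pt "33 -4.2 0" --pt "33 -4.2 0" --pt "33 -4.2 0" --pt "33 -4.2 0" --pt "33 -4.2 0" --pt "32 -4 0" --pt "0 0 0" --pt "0 0 0" --pt "0 0 0" --pt "0 0 0" --pt "0 0 0" --pt "0 0 0" --pt "0 0 0" --pt "0 0 0" --pt "0 0 0" --pt "0 0 0" --pt "0 0 0" --pt "0 0 0" --twist '[0, 0, 0, 0, 0, 0, 0, 0, -6.92, -6.92, -6.92, -6.92, -6.92, -6.92, -6.92, -6.92, -6.92, -6.92, -6.92, -6.92]'

```text
time: 33.45
position: [0.4712, 0.2635, 0.2048]
tool_rot: [0.01, 1.0, -0.001, -0.002]
ft_force: [-0.1, -0.1, 0.5]
grip_width: 0.04
```

>>> step_arm --pt "0 0 20" --pt "0 0 25" --pt "0 0 15" --pt "0 0 0" --pt "0 0 0" --pt "0 0 0" --twist '[0, 0, 0, 0, 0, 0]'

```text
time: 33.95
position: [0.4724, 0.2639, 0.1465]
tool_rot: [0.013, 1.0, -0.0, -0.0]
ft_force: [0.0, 0.5, 0.4]
grip_width: 0.0395
```

```bash
python3 - <<'E'
from h import *
go(.4713,.2645,.062,178.5)
E
```

```text
t 33.95 p [472.4 263.9 146.5] phi 178.45 q6 -1.24 F [0.  0.5 0.4] w 39.5 tilt [-0.0005 -0.0001]
 slide now-axes [ 1.   0.6 84.5]
 twist -0.05  slide after-twist axes [ 1.1  0.6 84.5]
```

>>> step_arm --pt "0.5 0.6 15" --pt "0 0 22" --pt "0 0 20" --pt "0 0 16" --pt "0 0 10" --pt "0 0 0" --pt "0 0 0" --twist '[0, 0, 0, 0, 0, 0, 0]'

```text
time: 34.53
position: [0.4722, 0.2646, 0.064]
tool_rot: [0.013, 1.0, 0.0, 0.0]
ft_force: [0.4, 0.8, 0.1]
grip_width: 0.04
```

>>> step_arm --pt "0 0 0" --pt "0 0 0" --pt "0 0 0" --pt "0 0 0" --pt "0 0 0" --pt "0 0 0" --pt "0 0 0" --twist '[0, 0, 0, 0, 0, 0, 0]' --jaw 10

```text
time: 35.12
position: [0.4722, 0.2646, 0.0641]
tool_rot: [0.013, 1.0, 0.0, 0.001]
ft_force: [0.0, 0.1, 3.8]
grip_width: 0.0165
```

```bash
python3 - <<'E'
from h import *
st()
E
```

```text
t 35.12 p [472.2 264.6  64.1] phi 178.46 q6 -1.24 F [0.  0.1 3.8] w 16.5 tilt [0.0011 0.0003]
```

>>> step_arm --pt "0 0 -10" --pt "0 0 -20" --pt "0 0 -30" --pt "0 0 -30" --pt "0 0 -30" --pt "0 0 -26" --pt "0 0 0" --pt "0 0 0" --pt "0 0 0" --pt "0 0 0" --pt "0 0 0" --pt "0 0 0" --pt "0 0 0" --pt "0 0 0" --pt "0 0 0" --pt "0 0 0" --pt "0 0 0" --pt "0 0 0" --pt "0 0 0" --pt "0 0 0" --twist '[0, 0, 0, 0, 0, 0, 6.9, 6.9, 6.9, 6.9, 6.9, 6.9, 6.9, 6.9, 6.9, 6.9, 6.9, 6.9, 0.2, 0]'

```text
time: 36.78
position: [0.4715, 0.2644, 0.2098]
tool_rot: [0.672, 0.741, -0.0, -0.0]
ft_force: [-0.3, -0.8, 0.2]
grip_width: 0.0165
```

```bash
python3 - <<'E'
from h import *
go(.5392,-.0868,.21,95.6)
E
```

```text
t 36.78 p [471.5 264.4 209.8] phi 95.63 q6 0.21 F [-0.3 -0.8  0.2] w 16.5 tilt [-0.0001 -0.0001]
 slide now-axes [-3.562e+02  3.290e+01 -1.000e-01]
 twist 0.03  slide after-twist axes [-3.561e+02  3.310e+01 -2.000e-01]
```

>>> step_arm --pt "-29 2.7 0" --pt "-29 2.7 0" --pt "-29 2.7 0" --pt "-29 2.7 0" --pt "-29 2.7 0" --pt "-29 2.7 0" --pt "-29 2.7 0" --pt "-29 2.7 0" --pt "-29 2.7 0" --pt "-29 2.7 0" --pt "-29 2.7 0" --pt "-29 2.7 0" --pt "-7 0.6 0" --pt "0 0 0" --pt "0 0 0" --pt "0 0 0" --pt "0 0 0" --twist '[0, 0, 0, 0, 0, 0, 0, 0, 0, 0, 0, 0, 0, 0, 0, 0, 0]'

```text
time: 38.2
position: [0.5377, -0.0841, 0.2095]
tool_rot: [0.672, 0.741, -0.0, -0.001]
ft_force: [-0.1, 1.0, -0.6]
grip_width: 0.0162
```

```bash
python3 - <<'E'
from h import *
go(.5392,-.0868,.107,95.6)
c=cam('wrist');save(c,'w13.png')
E
```

```text
t 38.20 p [537.7 -84.1 209.5] phi 95.59 q6 -0.46 F [-0.1  1.  -0.6] w 16.2 tilt [-0.001   0.0007]
 slide now-axes [ -2.9   1.3 102.5]
 twist -0.01  slide after-twist axes [ -2.8   1.2 102.5]
```

View pics/w13.png

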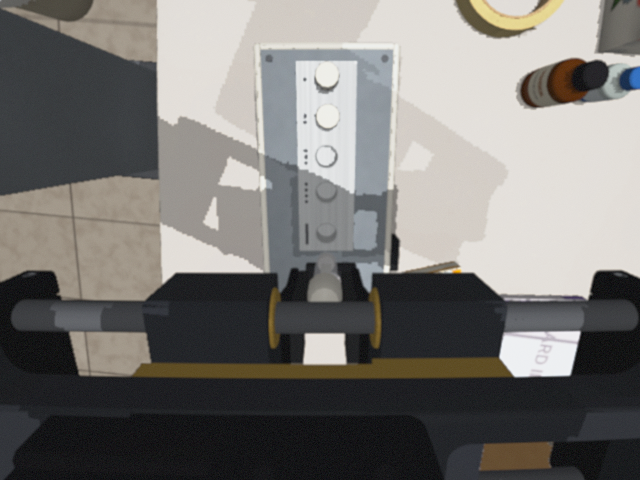

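```bash
python3 - <<'E'
from h import *
c=cam('wrist')
print(ztop(c,.068,.08,(.48,.58),(-.11,.055),.073,'b13.png'))
for h in holes(c,.073,(.51,.56),(-.098,.02),.006): print(h)
print(onplane(c,[(326,232)],.073))
E
```

```text
(((534.200439453125, -27.059791564941406), (46.34206771850586, 148.703125), 5.608463287353516), np.float64(0.0732165526250318))
((540.1959228515625, -86.0153579711914), (15.323513984680176, 14.04505729675293), 5.627721309661865)
((536.3411865234375, -51.34477615356445), (15.679169654846191, 14.856098175048828), 5.625503063201904)
((512.65380859375, -66.2598876953125), (4.2551655769348145, 48.1087760925293), 4.46533203125)
((533.9488525390625, -23.261964797973633), (16.081520080566406, 15.725497245788574), 5.619472980499268)
((557.1057739257812, -2.586170196533203), (3.9635162353515625, 39.6571044921875), 5.080422401428223)
[[ 0.54019245 -0.08597137  0.073     ]]
```

>>> step_arm --pt "-2.3 1.5 10" --pt "0 0 25" --pt "0 0 20" --pt "0 0 10" --pt "0 0 8" --pt "0 0 8" --pt "0 0 8" --pt "0 0 6" --pt "0 0 4" --pt "0 0 2" --pt "0 0 0" --pt "0 0 0" --twist '[0, 0, 0, 0, 0, 0, 0, 0, 0, 0, 0, 0]'

```text
time: 39.3
position: [0.5404, -0.088, 0.1088]
tool_rot: [0.673, 0.74, 0.0, 0.0]
ft_force: [-0.2, -0.2, 0.4]
grip_width: 0.0165
```

```bash
python3 - <<'E'
from h import *
go(.5394,-.0863,.107,95.6)
E
```

```text
t 39.30 p [540.4 -88.  108.8] phi 95.46 q6 -0.46 F [-0.2 -0.2  0.4] w 16.5 tilt [ 0.0006 -0.0002]
 slide now-axes [ 1.8 -0.8  1.8]
 twist -0.14  slide after-twist axes [ 1.8 -0.8  1.8]
```

>>> step_arm --pt "1 -0.6 1" --pt "0 0 1" --pt "0 0 0.6" --pt "0 0 0" --twist '[0, 0, 0, 0]'

```text
time: 39.63
position: [0.5398, -0.0871, 0.107]
tool_rot: [0.673, 0.74, 0.0, 0.001]
ft_force: [-0.9, 0.7, 5.5]
grip_width: 0.0161
```

>>> step_arm --pt "0 0 0" --pt "0 0 0" --pt "0 0 0" --pt "0 0 0" --pt "0 0 -10" --pt "0 0 -20" --pt "0 0 -30" --pt "0 0 -30" --pt "0 0 -20" --pt "0 0 0" --pt "0 0 0" --pt "0 0 0" --twist '[0, 0, 0, 0, 0, 0, 0, 0, 0, 0, 0, 0]' --jaw 40

```text
time: 40.63
position: [0.5387, -0.0867, 0.2156]
tool_rot: [0.673, 0.74, -0.0, -0.001]
ft_force: [-1.1, 0.5, -0.1]
grip_width: 0.0398
```

```bash
python3 - <<'E'
from h import *
go(.58,.22,.24,95.6)
c=cam('wrist');save(c,'w14.png');P=cloud(c)
m=((P[...,2]>.085)&(P[...,2]<.12)&(P[...,0]>.5)&(P[...,0]<.56)&(P[...,1]>-.12)&(P[...,1]<.06)).astype(np.uint8)
n,l,s,ce=cv2.connectedComponentsWithStats(m)
for i in range(1,n):
    if s[i,4]>40: print(s[i],np.percentile(P[l==i],[5,50,95],axis=0).round(4).tolist())
E
```

```text
t 40.63 p [538.7 -86.7 215.6] phi 95.46 q6 -0.46 F [-1.1  0.5 -0.1] w 39.8 tilt [-0.0011  0.0004]
 slide now-axes [301.4  70.3 -24.3]
 twist -0.14  slide after-twist axes [301.2  71.  -24.4]
[313  59  25  29 526] [[0.5215, 0.026, 0.0901], [0.5286, 0.0327, 0.0972], [0.5357, 0.04, 0.0986]]
[315 101  24  26 460] [[0.5252, -0.0014, 0.0952], [0.5319, 0.0057, 0.0972], [0.5387, 0.0127, 0.0984]]
[317 223  21  24 402] [[0.5345, -0.0908, 0.0969], [0.5411, -0.0832, 0.1072], [0.5479, -0.0776, 0.1097]]
```

View pics/w14.png

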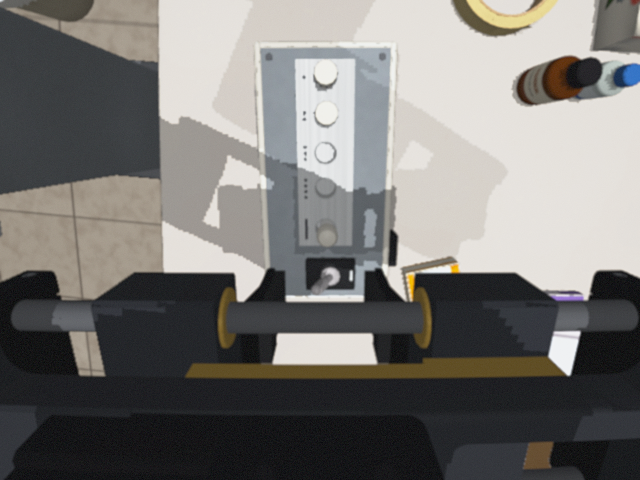

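>>> step_arm --pt "25 5.9 -2" --pt "25 5.9 -2" --pt "25 5.9 -2" --pt "25 5.9 -2" --pt "25 5.9 -2" --pt "25 5.9 -2" --pt "25 5.9 -2" --pt "25 5.9 -2" --pt "25 5.9 -2" --pt "25 5.9 -2" --pt "25 5.9 -2" --pt "25 5.9 -2" --pt "0 0 0" --pt "0 0 0" --pt "0 0 0" --twist '[0, 0, 0, 0, 0, 0, 0, 0, 0, 0, 0, 0, 0, 0, 0]'

```text
time: 41.93
position: [0.5804, 0.2179, 0.2384]
tool_rot: [0.672, 0.74, -0.002, -0.001]
ft_force: [-0.1, 0.8, 0.2]
grip_width: 0.0403
```

```bash
python3 - <<'E'
from h import *
st()
c=cam('wrist')
print(ztop(c,.064,.078,(.38,.7),(.3,.5),.07,'c15.png'))
print(ztop(c,.082,.098,(.38,.7),(.3,.5),.09))
E
```

```text
t 41.93 p [580.4 217.9 238.4] phi 95.48 q6 0.08 F [-0.1  0.8  0.2] w 40.3 tilt [-0.0032 -0.0012]
(((583.6779174804688, 369.69921875), (64.7522201538086, 168.35081481933594), 79.47021484375), np.float64(0.07031049863930428))
(((583.4867553710938, 368.6661071777344), (15.452247619628906, 43.129119873046875), 78.79948425292969), np.float64(0.08964648288401267))
```

View pics/c15.png

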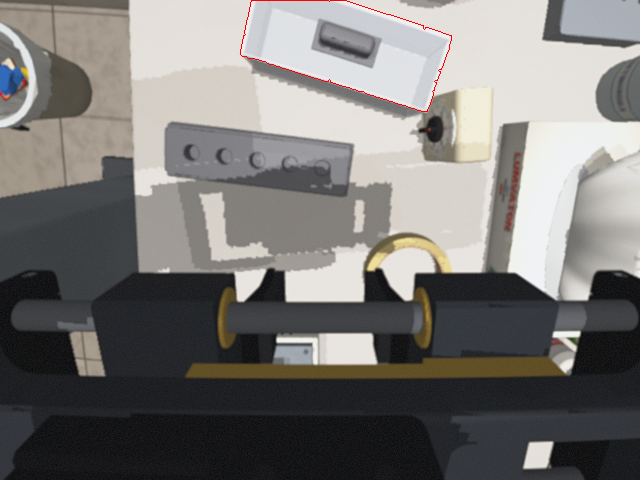

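>>> step_arm --pt "0 0 0" --pt "0 0 0" --pt "0 0 0" --pt "0 0 0" --pt "0 0 0" --pt "0 0 0" --pt "0 0 0" --pt "0 0 0" --pt "0 0 0" --pt "0 0 0" --pt "0 0 0" --pt "0 0 0" --pt "0 0 0" --twist '[-6.7, -6.7, -6.7, -6.7, -6.7, -6.7, -6.7, -6.7, -6.7, -6.7, -6.7, 0, 0]'

```text
time: 43.07
position: [0.5812, 0.2172, 0.2396]
tool_rot: [0.097, 0.995, -0.0, -0.0]
ft_force: [0.0, -1.1, 0.1]
grip_width: 0.04
```

```bash
python3 - <<'E'
from h import *
go(.5828,.3692,.15,169.4)
E
```

```text
t 43.07 p [581.2 217.2 239.6] phi 168.89 q6 -1.20 F [ 0.  -1.1  0.1] w 40.0 tilt [-0.0009 -0.0003]
 slide now-axes [ 27.6 149.5  89.6]
 twist -0.51  slide after-twist axes [ 26.4 149.7  89.6]
```

>>> step_arm --pt "4 25 0" --pt "4.5 25 0" --pt "4.5 25 10" --pt "4.5 25 20" --pt "4.5 25 20" --pt "4.5 24.5 20" --pt "0 0 20" --pt "0 0 0" --pt "0 0 0" --pt "0 0 0" --twist '[-0.5, 0, 0, 0, 0, 0, 0, 0, 0, 0]'

```text
time: 43.9
position: [0.5831, 0.3695, 0.1508]
tool_rot: [0.091, 0.996, 0.0, 0.0]
ft_force: [0.5, 0.5, 0.5]
grip_width: 0.0397
```

```bash
python3 - <<'E'
from h import *
go(.5828,.3692,.089,169.4)
c=cam('wrist');save(c,'w16.png');P=cloud(c)
try: print(ztop(c,.064,.078,(.38,.7),(.3,.5),.07)); print(ztop(c,.082,.098,(.4,.7),(.3,.45),.09))
except Exception as e: print(e)
E
```

```text
t 43.90 p [583.1 369.5 150.8] phi 169.54 q6 -0.98 F [0.5 0.5 0.5] w 39.7 tilt [0.001  0.0001]
 slide now-axes [ 0.3 -0.4 61.8]
 twist 0.14  slide after-twist axes [ 0.2 -0.4 61.8]
(((561.5975341796875, 374.7357177734375), (63.948265075683594, 122.04754638671875), 79.2981185913086), np.float64(0.07026788965347523))
(((582.1557006835938, 370.9542541503906), (13.243026733398438, 43.46226501464844), 79.188232421875), np.float64(0.08960906895435677))
```

View pics/w16.png

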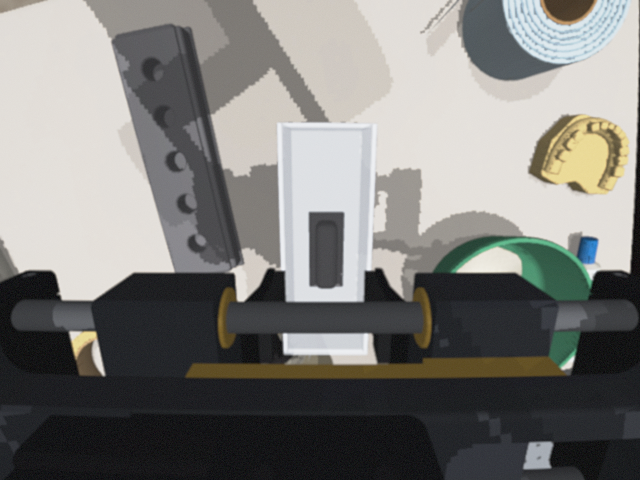

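>>> step_arm --pt "0 0.4 15" --pt "0 0 20" --pt "0 0 15" --pt "0 0 8" --pt "0 0 3.5" --pt "0 0 0" --pt "0 0 0" --twist '[0, 0, 0, 0, 0, 0, 0]'

```text
time: 44.53
position: [0.5833, 0.3707, 0.0897]
tool_rot: [0.09, 0.996, 0.001, 0.001]
ft_force: [0.4, 0.7, -0.2]
grip_width: 0.0397
```

```bash
python3 - <<'E'
from h import *
st()
E
```

```text
t 44.53 p [583.3 370.7  89.7] phi 169.62 q6 -0.98 F [ 0.4  0.7 -0.2] w 39.7 tilt [0.0019 0.0008]
```

>>> step_arm --pt "0 0 0" --pt "0 0 0" --pt "0 0 0" --pt "0 0 0" --pt "0 0 0" --pt "0 0 0" --pt "0 0 0" --pt "0 0 0" --twist '[0, 0, 0, 0, 0, 0, 0, 0]' --jaw 8 --force 35

```text
time: 45.2
position: [0.5825, 0.3707, 0.0888]
tool_rot: [0.09, 0.996, 0.0, 0.0]
ft_force: [-0.2, 0.1, 2.8]
grip_width: 0.0137
```

```bash
python3 - <<'E'
from h import *
st()
E
```

```text
t 45.20 p [582.5 370.7  88.8] phi 169.67 q6 -0.99 F [-0.2  0.1  2.8] w 13.7 tilt [0.0003 0.0002]
```

>>> step_arm --pt "0 0 -8" --pt "0 0 -15" --pt "0 0 -25" --pt "0 0 -30" --pt "0 0 -30" --pt "0 0 -30" --pt "0 0 -22" --pt "0 0 0" --pt "0 0 0" --pt "0 0 0" --pt "0 0 0" --pt "0 0 0" --pt "0 0 0" --pt "0 0 0" --pt "0 0 0" --pt "0 0 0" --pt "0 0 0" --pt "0 0 0" --pt "0 0 0" --pt "0 0 0" --twist '[0, 0, 0, 0, 0, 0, 0, 0, 6.2, 6.2, 6.2, 6.2, 6.2, 6.2, 6.2, 6.2, 6.2, 6.2, 6.2, 5.9]'

```text
time: 46.87
position: [0.5819, 0.3702, 0.2474]
tool_rot: [0.674, 0.739, -0.001, -0.0]
ft_force: [1.0, -0.5, -2.1]
grip_width: 0.0138
```

```bash
python3 - <<'E'
from h import *
go(.5336,-.0276,.25,95.6)
c=cam('wrist');save(c,'w17.png')
E
```

```text
t 46.87 p [581.9 370.2 247.4] phi 95.26 q6 0.31 F [ 1.  -0.5 -2.1] w 13.8 tilt [-0.0017 -0.0011]
 slide now-axes [-391.7  -84.5   -2.1]
 twist -0.34  slide after-twist axes [-391.2  -86.9   -2.6]
```

View pics/w17.png

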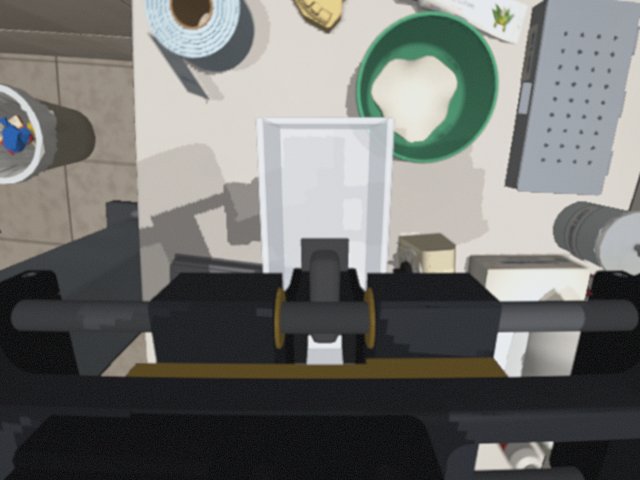

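```bash
python3 - <<'E'
from h import *
c=cam('wrist');o,M,phi=st();P=cloud(c);T=(P-o['position'])@M*1000
m=(abs(T[...,2]-19)<6)&(abs(T[...,1])<50)&(T[...,0]>10)&(T[...,0]<110)
z=np.median(T[m][:,2]);print('z',z)
zw=o['position'][2]-z/1000
for v in (130,150,180,220):
    u=np.where(m[v])[0];q=(onplane(c,[(u[0]-.5,v),(u[-1]+.5,v)],zw)-o['position'])@M*1000;print(v,q.round(2).tolist(),q[:,1].mean())
for u in (280,300,325,350,370):
    v=np.where(m[:,u])[0];q=(onplane(c,[(u,v[0]-.5)],zw)-o['position'])@M*1000;print(u,q.round(2))
E
```

```text
t 46.97 p [581.9 370.3 247.5] phi 95.57 q6 0.31 F [ 0.4 -0.8 -1.9] w 13.4 tilt [-0.0015 -0.0009]
z 18.56900384517113
130 [[77.33, -30.17, 18.56], [76.81, 33.19, 18.46]] 1.5113625509237938
150 [[68.36, -30.21, 18.56], [67.85, 33.56, 18.46]] 1.6725518011045946
180 [[54.46, -30.53, 18.58], [53.96, 33.18, 18.47]] 1.3273898092526757
220 [[34.98, -30.67, 18.59], [34.49, 33.01, 18.49]] 1.1708718612984566
280 [[ 83.11 -18.67  18.53]]
300 [[83.01 -9.57 18.52]]
325 [[82.9  1.8 18.5]]
350 [[82.82 13.16 18.48]]
370 [[82.77 22.25 18.47]]
```

>>> step_arm --pt "-26 -5.8 0" --pt "-26 -5.8 0" --pt "-26 -5.8 0" --pt "-26 -5.8 0" --pt "-26 -5.8 0" --pt "-26 -5.8 0" --pt "-26 -5.8 0" --pt "-26 -5.8 0" --pt "-26 -5.8 0" --pt "-26 -5.8 0" --pt "-26 -5.8 0" --pt "-26 -5.8 0" --pt "-26 -5.8 0" --pt "-26 -5.8 0" --pt "-26 -5.6 0" --pt "0 0 0" --pt "0 0 0" --pt "0 0 0" --pt "0 0 0" --twist '[-0.34, 0, 0, 0, 0, 0, 0, 0, 0, 0, 0, 0, 0, 0, 0, 0, 0, 0, 0]'

```text
time: 48.55
position: [0.5358, -0.0253, 0.2483]
tool_rot: [0.669, 0.743, 0.0, -0.0]
ft_force: [0.3, -0.5, -1.2]
grip_width: 0.0137
```

```bash
python3 - <<'E'
from h import *
go(.5336,-.0276,.134,95.6)
c=cam('wrist');save(c,'w18.png')
E
```

```text
t 48.55 p [535.8 -25.3 248.3] phi 96.01 q6 -0.36 F [ 0.3 -0.5 -1.2] w 13.7 tilt [-0.0004  0.0005]
 slide now-axes [ -2.1  -2.4 114.3]
 twist 0.41  slide after-twist axes [ -2.   -2.4 114.3]
```

View pics/w18.png

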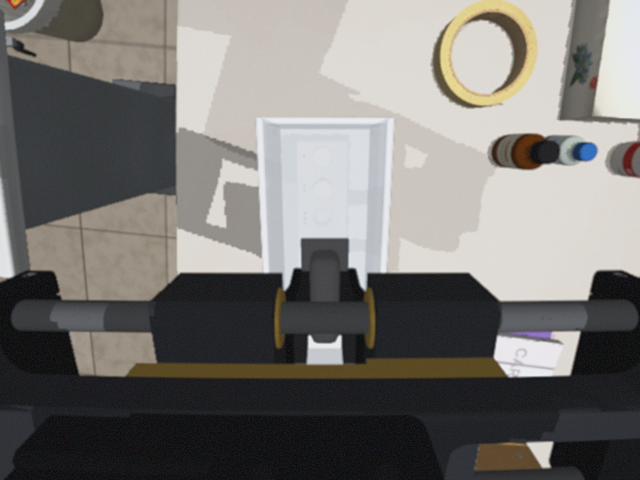

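>>> step_arm --pt "-0.9 -2.7 0" --pt "0 0 15" --pt "0 0 15" --pt "0 0 15" --pt "0 0 15" --pt "0 0 15" --pt "0 0 12" --pt "0 0 8" --pt "0 0 0" --pt "0 0 0" --pt "0 0 0" --twist '[0.4, 0, 0, 0, 0, 0, 0, 0, 0, 0, 0]'

```text
time: 49.52
position: [0.534, -0.0273, 0.1541]
tool_rot: [0.672, 0.74, 0.0, 0.001]
ft_force: [-0.5, 0.3, -2.1]
grip_width: 0.0136
```

```bash
python3 - <<'E'
from h import *
go(.533,-.0265,.1338,95.6)
c=cam('wrist');save(c,'w19.png')
E
```

```text
t 49.52 p [534.  -27.3 154.1] phi 95.53 q6 -0.36 F [-0.5  0.3 -2.1] w 13.6 tilt [ 0.0014 -0.0004]
 slide now-axes [ 0.9 -0.9 20.3]
 twist -0.07  slide after-twist axes [ 0.9 -0.9 20.3]
```

View pics/w19.png

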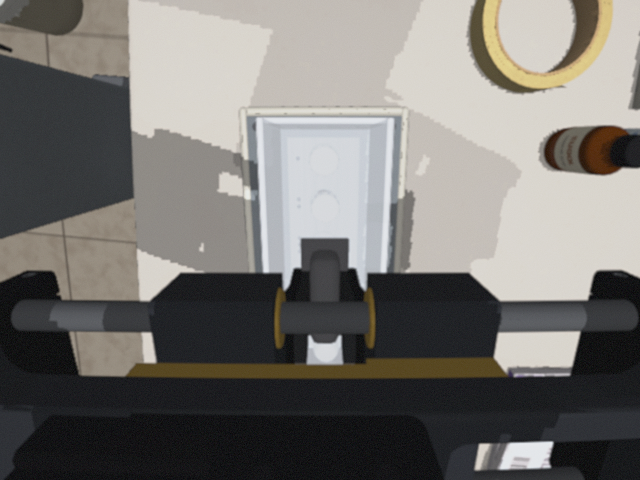

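No contact and centred over the block; lower the last 20 mm.

>>> step_arm --pt "0.6 -0.6 5" --pt "0 0 5" --pt "0 0 4" --pt "0 0 3" --pt "0 0 2" --pt "0 0 1" --pt "0 0 0.5" --pt "0 0 0" --pt "0 0 0" --twist '[0, 0, 0, 0, 0, 0, 0, 0, 0]'

```text
time: 50.32
position: [0.5324, -0.0268, 0.1337]
tool_rot: [0.672, 0.74, -0.0, -0.0]
ft_force: [-1.6, -0.3, 4.9]
grip_width: 0.0139
```

```bash
python3 - <<'E'
from h import *
st()
E
```

```text
t 50.32 p [532.4 -26.8 133.7] phi 95.50 q6 -0.36 F [-1.6 -0.3  4.9] w 13.9 tilt [-0.0005 -0.    ]
```

>>> step_arm --pt "0 0 0" --pt "0 0 0" --pt "0 0 0" --pt "0 0 0" --pt "0 0 -5" --pt "0 0 -15" --pt "0 0 -25" --pt "0 0 -30" --pt "0 0 -30" --pt "0 0 0" --pt "-20 0 0" --pt "-25 0 0" --pt "-25 0 0" --pt "-20 0 0" --pt "0 0 0" --pt "0 0 0" --pt "0 0 0" --twist '[0, 0, 0, 0, 0, 0, 0, 0, 0, 0, 0, 0, 0, 0, 0, 0, 0]' --jaw 40

```text
time: 51.73
position: [0.5408, -0.1157, 0.2375]
tool_rot: [0.672, 0.74, 0.0, -0.001]
ft_force: [-0.1, 0.4, 0.8]
grip_width: 0.0398
```

```bash
python3 - <<'E'
from h import *
st()
c=cam('wrist');save(c,'w20.png')
try:print(ztop(c,.109,.121,(.45,.62),(-.2,.1),.115,'c20.png'))
except Exception as e:print(e)
P=cloud(c)
m=(P[...,2]>.108)&(P[...,2]<.125)&(abs(P[...,0]-.534)<.06)&(P[...,1]<.06)&(P[...,1]>-.12)
q=P[m];A=np.c_[q[:,:2]-[.534,-.028],np.ones(len(q))];print('plane',np.linalg.lstsq(A,q[:,2],rcond=None)[0])
E
```

```text
t 51.73 p [ 540.8 -115.7  237.5] phi 95.48 q6 -0.51 F [-0.1  0.4  0.8] w 39.8 tilt [-0.0012  0.0011]
(((533.4448852539062, -29.297698974609375), (64.18313598632812, 163.28623962402344), 5.575467109680176), np.float64(0.11530962745235296))
plane [-0.00038953  0.00117328  0.11536669]
```

View pics/w20.png

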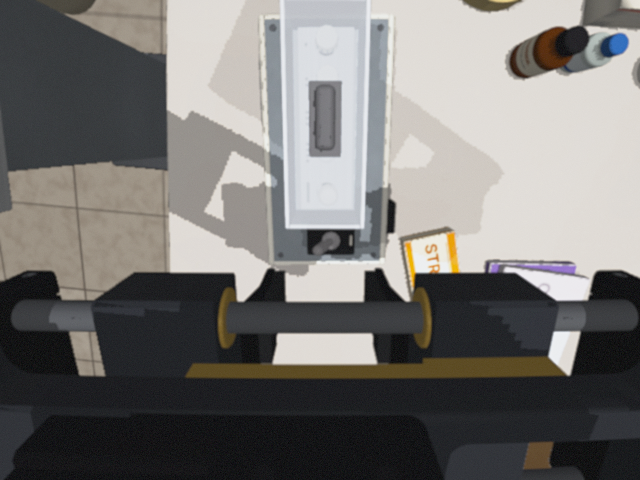

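```bash
python3 - <<'E'
from h import *
c=cam('wrist');P=cloud(c)
a=np.radians(5.6);X=np.array([np.cos(a),np.sin(a)]);Y=np.array([-X[1],X[0]]);piv=np.array([.5482,-.1368])
d=P[...,:2]-piv; lx=d@X;ly=d@Y
m=(P[...,2]>.060)&(P[...,2]<.1)&(abs(lx)<.04)&(abs(ly)<.017)
print(m.sum());q=np.c_[lx[m],ly[m],P[m][:,2]]*1000
for lo in range(60,100,5):
    k=(q[:,2]>=lo)&(q[:,2]<lo+5)
    if k.sum(): print(lo,k.sum(),q[k].mean(0).round(1),q[k].min(0).round(1),q[k].max(0).round(1))
cv2.imwrite('pics/sw.png',cv2.resize(c['color'][210:275,260:400],None,fx=5,fy=5,interpolation=cv2.INTER_CUBIC))
go(.4939,-.1462,.17,95.6)
E
```

```text
200
60 17 [ 1.1  1.3 62.5] [-2.1 -1.8 60. ] [ 2.8  3.2 64.9]
65 13 [-0.7  1.4 67. ] [-3.1 -2.  65.1] [ 0.8  3.2 69.5]
70 11 [-3.   2.5 73.6] [-6.9 -2.3 71.6] [-0.3  4.4 74.8]
75 26 [-3.7  2.2 77.6] [-8.7 -2.6 75. ] [-1.3  4.6 79.8]
80 29 [-5.9  2.1 82.7] [-11.4  -2.9  80. ] [-3.2  4.7 84.9]
85 48 [-9.8  1.6 88.1] [-14.9  -4.2  85.1] [-5.   4.9 90. ]
90 56 [-10.3  -0.   91.2] [-13.9  -3.9  90. ] [-5.9  3.6 92.6]
t 51.83 p [ 540.9 -115.2  237.7] phi 95.56 q6 -0.51 F [ 0.6  0.2 -0.5] w 40.1 tilt [-0.0009  0.0008]
 slide now-axes [-26.3 -49.7  67.7]
 twist -0.04  slide after-twist axes [-26.2 -49.8  67.7]
```

View pics/sw.png

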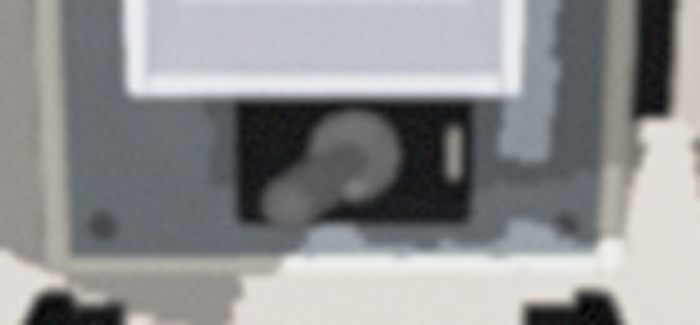

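>>> step_arm --pt "-13 -25 0" --pt "-13 -25 0" --pt "0 0 20" --pt "0 0 25" --pt "0 0 25" --pt "0 0 25" --pt "0 0 25" --pt "0 0 20" --pt "0 0 8" --pt "0 0 0" --pt "0 0 0" --pt "0 0 0" --twist '[0, 0, 0, 0, 0, 0, 0, 0, 0, 0, 0, 0]' --jaw 0

```text
time: 52.83
position: [0.495, -0.1472, 0.0911]
tool_rot: [0.672, 0.74, 0.0, 0.001]
ft_force: [0.9, -0.4, 0.2]
grip_width: 0.0001
```

```bash
cat >> h.py <<'E'
def sw():
    o,M,p=st();a=np.radians(5.6);X=np.array([np.cos(a),np.sin(a)]);Y=np.array([-X[1],X[0]])
    d=(o['position'][:2]-[.5482,-.1368])*1000
    print('rel pivot x %.1f y %.1f face %.1f tips z %.1f'%(d@X,d@Y,d@X+15,o['position'][2]*1000-17))
E
python3 - <<'E'
from h import *
sw()
E
```

```text
t 52.83 p [ 495.  -147.2   91.1] phi 95.53 q6 -0.60 F [ 0.9 -0.4  0.2] w 0.1 tilt [ 0.002  -0.0011]
rel pivot x -54.0 y -5.1 face -39.0 tips z 74.1
```

>>> step_arm --pt "0 8 0" --pt "0 8 0" --pt "0 5 0" --pt "0 4 0" --pt "0 4 0" --pt "0 4 0" --pt "0 4 0" --pt "0 3 0" --pt "0 0 0" --pt "0 0 0" --twist '[0, 0, 0, 0, 0, 0, 0, 0, 0, 0]'

```text
time: 53.67
position: [0.5344, -0.1433, 0.0898]
tool_rot: [0.672, 0.74, 0.0, 0.0]
ft_force: [-1.3, 0.1, -0.3]
grip_width: 0.0002
```

```bash
python3 - <<'E'
from h import *
sw()
E
```

```text
t 53.67 p [ 534.4 -143.3   89.8] phi 95.49 q6 -0.56 F [-1.3  0.1 -0.3] w 0.2 tilt [ 0.0009 -0.0001]
rel pivot x -14.4 y -5.1 face 0.6 tips z 72.8
```

>>> step_arm --pt "0 1.5 0" --pt "0 1.5 0" --pt "0 1 0" --pt "0 0 0" --twist '[0, 0, 0, 0]'

```text
time: 54.0
position: [0.5377, -0.1428, 0.09]
tool_rot: [0.672, 0.74, -0.0, -0.0]
ft_force: [-2.5, -1.1, 0.5]
grip_width: 0.0005
```

```bash
python3 - <<'E'
from h import *
sw()
E
```

```text
t 54.00 p [ 537.7 -142.8   90. ] phi 95.50 q6 -0.56 F [-2.5 -1.1  0.5] w 0.5 tilt [-0.0005  0.0002]
rel pivot x -11.0 y -5.0 face 4.0 tips z 73.0
```

>>> step_arm --pt "0 1.5 0" --pt "0 1 0" --pt "0 0 0" --twist '[0, 0, 0]'

```text
time: 54.25
position: [0.5405, -0.1426, 0.0899]
tool_rot: [0.672, 0.74, 0.0, -0.0]
ft_force: [-2.1, -0.1, 1.4]
grip_width: 0.0003
```

>>> step_arm --pt "0 1 0" --pt "0 1 0" --pt "0 0 0" --twist '[0, 0, 0]'

```text
time: 54.5
position: [0.5426, -0.1424, 0.0899]
tool_rot: [0.672, 0.74, 0.0, 0.0]
ft_force: [-2.0, -0.1, 0.9]
grip_width: 0.0005
```

```bash
python3 - <<'E'
from h import *
sw()
E
```

```text
t 54.50 p [ 542.6 -142.4   89.9] phi 95.49 q6 -0.55 F [-2.  -0.1  0.9] w 0.5 tilt [0.0002 0.0001]
rel pivot x -6.1 y -5.0 face 8.9 tips z 72.9
```

>>> step_arm --pt "0 1 0" --pt "0 1 0" --pt "0 0 0" --twist '[0, 0, 0]'

```text
time: 54.75
position: [0.5444, -0.1422, 0.0898]
tool_rot: [0.672, 0.74, 0.0, -0.0]
ft_force: [-1.6, 0.7, -0.0]
grip_width: 0.0004
```

>>> step_arm --pt "0 1 0" --pt "0 1 0" --pt "0 0 0" --twist '[0, 0, 0]'

```text
time: 55.0
position: [0.5449, -0.142, 0.0896]
tool_rot: [0.672, 0.74, -0.001, -0.001]
ft_force: [-6.3, -1.1, 0.8]
grip_width: 0.0005
```

```bash
python3 - <<'E'
from h import *
sw()
s=cam('side');cv2.imwrite('pics/s21.png',cv2.resize(s['color'][180:300,240:400],None,fx=5,fy=5,interpolation=cv2.INTER_CUBIC))
E
```

```text
t 55.00 p [ 544.9 -142.    89.6] phi 95.54 q6 -0.55 F [-6.3 -1.1  0.8] w 0.5 tilt [-0.0036  0.0004]
rel pivot x -3.8 y -4.8 face 11.2 tips z 72.6
```

View pics/s21.png

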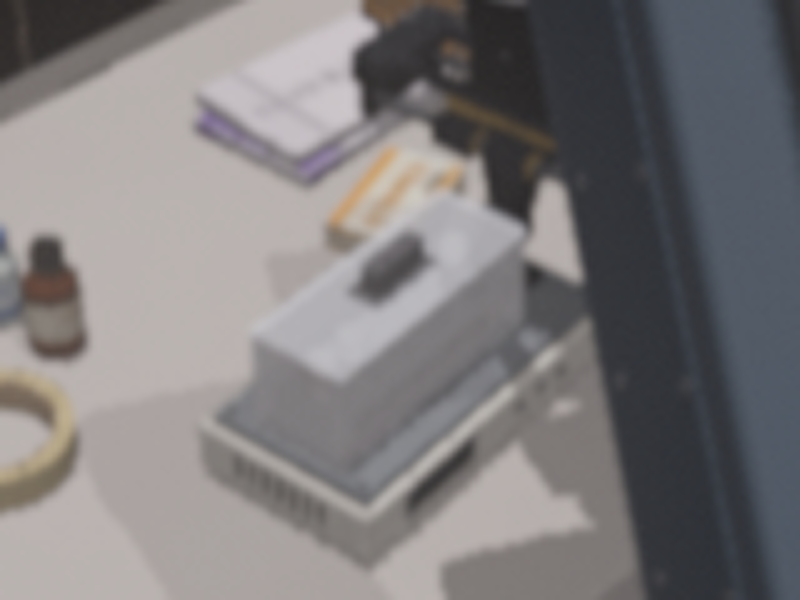

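>>> step_arm --pt "0 0.8 0" --pt "0 0 0" --pt "0 0 0" --twist '[0, 0, 0]'

```text
time: 55.3
position: [0.545, -0.1419, 0.0896]
tool_rot: [0.672, 0.741, -0.001, -0.002]
ft_force: [-6.8, -2.4, 2.1]
grip_width: 0.0003
```

>>> step_arm --pt "0 -5 0" --pt "0 -15 0" --pt "0 -10 -10" --pt "0 0 -30" --pt "0 0 -30" --pt "0 0 -30" --pt "0 0 -30" --pt "0 0 0" --pt "0 0 0" --pt "0 0 0" --twist '[0, 0, 0, 0, 0, 0, 0, 0, 0, 0]'

```text
time: 56.13
position: [0.5177, -0.1448, 0.2199]
tool_rot: [0.672, 0.74, 0.0, 0.001]
ft_force: [-0.3, -0.3, -0.0]
grip_width: 0.0004
```

>>> step_arm --pt "0 20 0" --pt "0 20 0" --pt "0 0 0" --pt "0 0 0" --pt "0 0 0" --twist '[0, 0, 0, 0, 0]' --jaw 40

```text
time: 56.55
position: [0.5557, -0.1405, 0.2183]
tool_rot: [0.672, 0.74, -0.001, -0.002]
ft_force: [0.7, 0.8, -0.2]
grip_width: 0.026
```

```bash
python3 - <<'E'
from h import *
st();c=cam('wrist');save(c,'w22.png');P=cloud(c)
a=np.radians(5.6);X=np.array([np.cos(a),np.sin(a)]);Y=np.array([-X[1],X[0]]);piv=np.array([.5482,-.1368])
d=P[...,:2]-piv; lx=d@X;ly=d@Y
m=(P[...,2]>.060)&(P[...,2]<.1)&(abs(lx)<.045)&(abs(ly)<.017)
q=np.c_[lx[m],ly[m],P[m][:,2]]*1000
for lo in range(60,100,5):
    k=(q[:,2]>=lo)&(q[:,2]<lo+5)
    if k.sum(): print(lo,k.sum(),q[k].mean(0).round(1),q[k].min(0).round(1),q[k].max(0).round(1))
print(ztop(c,.109,.121,(.45,.62),(-.2,.1),.115))
m=(P[...,2]>.108)&(P[...,2]<.125)&(abs(P[...,0]-.534)<.06)&(P[...,1]<.06)&(P[...,1]>-.12)
q=P[m];A=np.c_[q[:,:2]-[.534,-.028],np.ones(len(q))];print('plane',np.linalg.lstsq(A,q[:,2],rcond=None)[0])
E
```

```text
t 56.55 p [ 555.7 -140.5  218.3] phi 95.51 q6 -0.54 F [ 0.7  0.8 -0.2] w 26.0 tilt [-0.0036  0.0016]
60 23 [ 2.3  1.  62.7] [-0.2 -2.4 60.1] [ 6.2  3.3 64.8]
65 16 [ 4.2  0.6 67.2] [ 2.6 -2.4 65.3] [ 6.2  3.2 69.4]
70 15 [ 7.   1.9 73.5] [ 4.5 -3.9 70.5] [12.3  4.5 74.9]
75 36 [ 8.3  1.6 77.6] [ 5.4 -4.  75. ] [14.   4.6 79.7]
80 38 [10.8  1.3 82.7] [ 8.  -3.9 80. ] [15.5  4.7 85. ]
85 84 [15.5  0.6 88.1] [10.5 -4.9 85. ] [20.5  4.5 90. ]
90 35 [16.2 -0.2 90.7] [13.  -3.1 90. ] [18.7  3.  92.2]
(((534.9103393554688, -45.77825164794922), (64.31182098388672, 130.6375274658203), 5.512632846832275), np.float64(0.11535072147075279))
plane [-0.00058435  0.00293254  0.11548479]
```

View pics/w22.png

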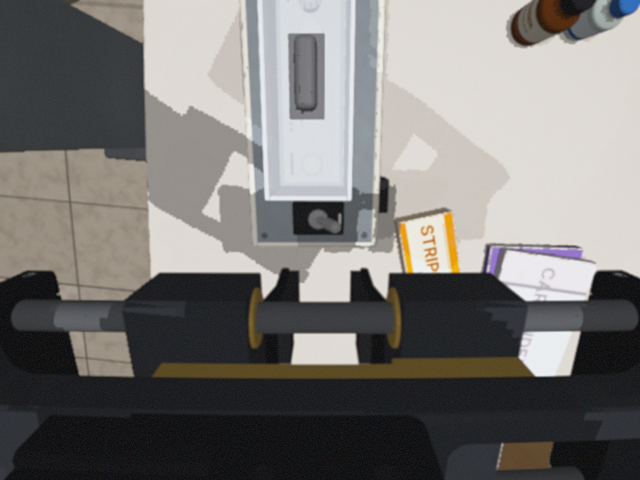

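```bash
python3 - <<'E'
from h import *
s=cam('top');cv2.imwrite('pics/t23.png',cv2.resize(s['color'][180:320,90:410],None,fx=2.5,fy=2.5,interpolation=cv2.INTER_CUBIC))
E
```

```text
(no output)
```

View pics/t23.png

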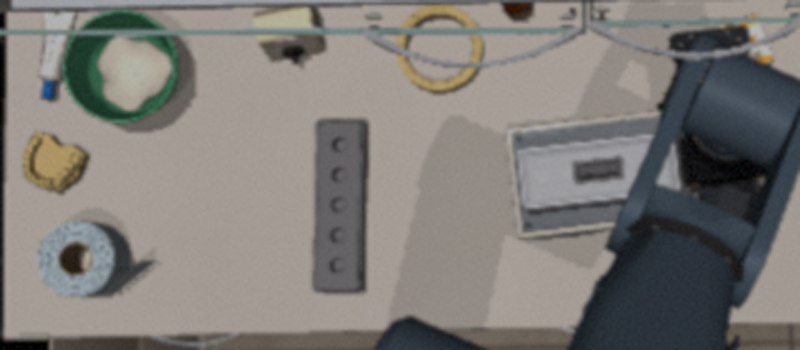

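The rack is empty, the cover is centred on the incubator, and the tape, timer and carton have not moved. I'm handing in.

```bash
python3 - <<'E'
from h import *
robot.hand_in();st()
E
```

```text
the job is handed in; nothing more can be done
the job is handed in; nothing more can be done
```

The incubator is set up and handed in at about 57 s. No verdict is reported.

- **Block:** it is plugged home. Its top measured z = 73.2 mm against 73 mm expected, at a yaw of 5.6°, the same as the incubator's.
- **Vials:** only two test vials were in the rack. They went into wells 1 and 2 with cap tops at 97 mm, and then the control vial went into its well with its top at about 109 mm. All three are at seated height and the rack is empty.
- **Cover:** it lies flat on the deck, with its top plane at 115.4 mm against 115 mm expected and its near edge within 1 mm of the target. I had to measure it again before the grasp, because it had moved about 5 cm from where I first saw it.
- **Switch:** it was flipped last. I pushed the lever until the force rose to about 6.8 N and it stopped moving. Its tip then read about +15 mm from the pivot, which matches "on" (14.8 mm for 0.9 rad).

One reading disagreed slightly. Before the push, the lever tip measured about -10 mm where I expected -15 mm for "off", so the total swing came out smaller than 0.9 rad. I took this as depth-image bias or the lever starting a little off its end position. The final camera checks showed nothing else out of place and the gripper clear.

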